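Load the watch timing tester

ROBOT

A 6-joint arm with a two-finger parallel gripper is mounted at the origin on the work surface. World frame = base frame: x ahead of the robot, y to its left, z up, the work surface at z = 0. Lengths are in mm, angles in rad, forces in N, time in s.
With the tool pointing down it reaches from about 350 to 775 mm from the base axis. Payload 7.3 kg.
Tool frame: the origin (TCP) lies on the mounting face of the last link; the fingertips stand 178 mm ahead of it and the grasp point (between the pads) lies 159 mm ahead of it (bot.grip_point_offset is the distance from the TCP to the grasp point, in mm); x points along the fingers, y is the direction in which the jaws open and shut, and the axes are right-handed (so a half turn about x gives the same grasp; the last joint's range is limited). The gripper opens to 92 mm and grips with 3 to 60 N. Pads are 19 mm wide; open, the fingers measure 130 mm over their backs; the gripper's body (75 mm by 190 mm) begins 47 mm behind the grasp point.
Start: joints at [-1.466, 0.342, 1.524, -0, 1.275, -0.146], TCP at [130.314, -508.573, 404.741] pointing down, gripper open.
Joint ranges: [-2.53, 2.53], [-0.77, 2.02], [0.04, 2.7], [-1, 4.14], [0.28, 2.66], [-3.11, 3.11]. Speed limits (rad/s): [2.57, 2.57, 3.14, 3.14, 3.14, 3.14].

INTERFACE

Orientations are given as [roll, pitch, yaw] about the fixed x, y, z axes, in that order (R = Rz(yaw) Ry(pitch) Rx(roll)).
In Python, from plant import bot gives the robot as it stands.
- The arm moves only by the tool arm_command, never from a script. Its argument "moves" is a list of rows, each a list of 5 numbers: the shift along the tool's x, y, z in cm, then the turn about the tool's x in degrees, then the opening, from 0 (shut) to 1 (fully open). A call has 1 to 10 rows; each row is the pose to reach, as a shift and turn from the pose measured when the call began, along the tool's axes at that moment; what a row does not reach only later rows make up. A row lasts 1/10 s, in which the tool goes at most 50 mm and 8.59 degrees, less where a joint would pass 70% of its speed; a pose out of reach is approached as far as the arm can. A call with a gripper value outside its range is refused whole. The fingers move at their own pace and stop on an object; the grip force is fixed at half the most. Time passes only in rows, so rows that repeat a pose let the fingers close. It gives the time, the measured TCP pose, the force and the opening at its end, in the units of the state.
- bot.get_obs(): the state, without advancing time (a new reading comes with each control period).
- bot.capture(name): name is "scene" or "top" or "wrist"; returns a dict with "frame" (384x512x3 uint8, blue, green, red), "K" (3x3 intrinsics, pixels), "origin" and "orientation" of the camera in the world; the wrist camera has in their place "T_tool_cam" (4x4, takes a point from camera to tool coordinates, whose origin is the TCP and whose axes are the tool frame's). Camera axes: x right, y down, z forward; pixel columns grow to the right and rows downward; lengths in mm; the calibration is good to about 2 mm. A picture is of the moment at which its call begins: read the wrist's pose just before it. There is no depth.
- bot.close_job(): hands the job in, once; it reports no verdict.
The state is a dict: "time": time; "joint_positions": joint angles; "dq": joint speeds; "tau": joint torques, N m; "tool_pos": TCP position; "tcp_rot": TCP orientation; "contact_force": force on the tool from outside, world axes, zero at the start; "moment": the same for the moment, N m; "grip_width": finger opening in mm.
Only numpy, scipy, OpenCV 4.12 (cv2) and the standard library are available. Lean on these libraries where they do the work, as an engineer would, in place of code of your own. Each camera call takes 0.05 s, during which the arm holds its last target.

TASK

Uncover the timing tester: lift the finned end of its blue dust strip over the yellow lip, draw the strip out endwise and lay it flat on the bench. Then load every green-handled movement carrier into a nest of its own, index lug in the slot so that it drops fully home, and put every red-handled (failed) carrier into the red reject box. When all that is done press the green start button right down and let go; leave the dome, the loupe and the oil jar alone.

Things in the scene. Friction and masses are not known exactly. Their poses are not given: they have to be found in the camera images.
- tester: White timing tester, fixed, 130 mm (x) by 310 mm (y), deck 34 mm above the bench. Origin: centre of underside; +y along it towards the yellow lip, +x away from the robot. Three keyed nests in a row along y at x = 18 mm, 78 mm apart, covered at the start by the dust strip, whose ends rest on ledges 10 mm above the deck. The start button is on the robot's side of the row.
- lip (a point): Middle of the top of the yellow lip at the tester's +y end, 50 mm above the bench. It stands 6 mm above the ledge that the strip's end rests on, 2.5 mm beyond that end, and is 6 mm thick. Low cheeks beside the strip's sides, at both ends, leave it 2 mm of play.
- keeper (a point): Middle of the top of the grey keeper bridge at the tester's -y end, 57 mm above the bench. The strip's last 21 mm lie under it, in a gap 9 mm high, with a stop behind, so that this end cannot be lifted out, only drawn out along the tester's +y.
- strip: Blue dust strip 66 mm (x) by 275 mm (y), 4 mm thick, about 90 g; axes parallel to the tester's, underside 44 mm above the bench at the start. Origin: centre of underside. To take it off raise its +y end over the lip (10 to 30 mm at the fin), draw it 25 mm or more along +y out of the keeper; then it lifts away. The bench on the robot's side of the tester is clear for it.
- strip_fin (a point): Middle of the top edge of the strip's black pull fin: an upright plate 10 mm thick (strip's x), 28 mm long (strip's y), from 4 to 30 mm above the strip's underside, 108 mm from the strip's centre towards +y. Pinched across its thickness it lets the strip tilt in the grip.
- reject_box: Red open reject box, fixed, 160 (x) by 150 (y) mm outside, 55 mm high, walls and floor 4 mm. Origin: centre of its underside.
- mat: Dark ribbed rubber mat, fixed, 230 (x) by 300 (y) mm, 3 mm thick. Origin: centre of its underside.
- start_top (a point): Top of the green round start button (24 mm across) on the tester's deck, 46 mm from the tester's long centre line on the robot's side. Pressed straight down.
- start (a joint): Travel of the start button in m: 0 is up, 0.006 fully pressed; a spring returns it (about 5 N fully down).
- dome: Bystander: clear glass-like dust dome on a white base, 90 mm across, 73 mm high. Loose. Origin: centre of the underside.
- loupe: Bystander: black eye loupe standing up, 32 mm across, 34 mm high. Loose. Origin: centre of the underside.
- oil_jar: Bystander: small clear jar with a red cap, 40 mm across, 55 mm high. Loose. Origin: centre of the underside.
- nest1 (a point): First (-y) nest: ring of 53 mm inner diameter with 8 mm high walls on the tester's deck, one 13 mm slot in it at the tester's +x side. Point: centre of the nest floor, 34 mm above the bench. A carrier drops home (its origin here) only with its lug in the slot (within about 4 degrees); else the lug rides on the ring, 5 mm proud. Clearance 1.5 mm all round, 2 mm beside the lug.
- nest2 (a point): Second (middle) nest: ring of 53 mm inner diameter with 8 mm high walls on the tester's deck, one 13 mm slot in it at the tester's +x side. Point: centre of the nest floor, 34 mm above the bench. A carrier drops home (its origin here) only with its lug in the slot (within about 4 degrees); else the lug rides on the ring, 5 mm proud. Clearance 1.5 mm all round, 2 mm beside the lug.
- nest3 (a point): Third (+y) nest: ring of 53 mm inner diameter with 8 mm high walls on the tester's deck, one 13 mm slot in it at the tester's +x side. Point: centre of the nest floor, 34 mm above the bench. A carrier drops home (its origin here) only with its lug in the slot (within about 4 degrees); else the lug rides on the ring, 5 mm proud. Clearance 1.5 mm all round, 2 mm beside the lug.
- good1: Good movement carrier, about 60 g: white disc 50 mm wide, 10 thick; clear cap to 18 mm up; on it an upright green bar handle 24 mm long (x), 10 thick (y), 18 to 44 mm above the underside. Yellow index lug 9 mm wide along +x, to 34 mm from the axis, 3 to 10 mm up. Origin: centre of underside, z up. Starts upright on the mat; it belongs in a nest. None if absent.
- good2: Good movement carrier, about 60 g: white disc 50 mm wide, 10 thick; clear cap to 18 mm up; on it an upright green bar handle 24 mm long (x), 10 thick (y), 18 to 44 mm above the underside. Yellow index lug 9 mm wide along +x, to 34 mm from the axis, 3 to 10 mm up. Origin: centre of underside, z up. Starts upright on the mat; it belongs in a nest. None if absent.
- good3: Good movement carrier, about 60 g: white disc 50 mm wide, 10 thick; clear cap to 18 mm up; on it an upright green bar handle 24 mm long (x), 10 thick (y), 18 to 44 mm above the underside. Yellow index lug 9 mm wide along +x, to 34 mm from the axis, 3 to 10 mm up. Origin: centre of underside, z up. Starts upright on the mat; it belongs in a nest. None if absent.
- reject1: Failed movement carrier, about 60 g: white disc 50 mm wide, 10 thick; clear cap to 18 mm up; on it an upright red bar handle 24 mm long (x), 10 thick (y), 18 to 44 mm above the underside. Yellow index lug 9 mm wide along +x, to 34 mm from the axis, 3 to 10 mm up. Origin: centre of underside, z up. Starts upright on the mat; it belongs in the reject box. None if absent.
- reject2: Failed movement carrier, about 60 g: white disc 50 mm wide, 10 thick; clear cap to 18 mm up; on it an upright red bar handle 24 mm long (x), 10 thick (y), 18 to 44 mm above the underside. Yellow index lug 9 mm wide along +x, to 34 mm from the axis, 3 to 10 mm up. Origin: centre of underside, z up. Starts upright on the mat; it belongs in the reject box. None if absent.
- reject3: Failed movement carrier, about 60 g: white disc 50 mm wide, 10 thick; clear cap to 18 mm up; on it an upright red bar handle 24 mm long (x), 10 thick (y), 18 to 44 mm above the underside. Yellow index lug 9 mm wide along +x, to 34 mm from the axis, 3 to 10 mm up. Origin: centre of underside, z up. Starts upright on the mat; it belongs in the reject box. None if absent.

How it is judged (in metres and radians):
On the way, in this order (a step that is already met when the one before it is completed fails the run):
1. the strip's finned end is lifted over the lip (z of strip_fin in the frame of tester above 0.078 m and y of strip in the frame of tester below 0.012 m).
2. the strip is drawn out endwise from under the keeper (y of strip in the frame of tester above 0.02 m and x of strip in the frame of tester between 0.003 and 0.033 m).
3. the dust strip is drawn out and lies flat on the bench (height (world z) of strip below 0.006 m and angle between strip's own z axis and vertical below 0.05 rad and linear speed of strip below 0.03 m/s), for 0.2 s.
4. every good carrier sits fully home in a nest and every failed one is in the reject box ((horizontal distance between good1 and nest1 below 0.003 m or horizontal distance between good1 and nest2 below 0.003 m or horizontal distance between good1 and nest3 below 0.003 m) and z of good1 in the frame of tester between 0.031 and 0.0365 m and angle between the x axis of each of good1, good2, good3 and the x axis of tester, either way round below 0.13 rad and angle between each of good1, good2, good3's own z axis and vertical below 0.06 rad and (horizontal distance between good2 and nest1 below 0.003 m or horizontal distance between good2 and nest2 below 0.003 m or horizontal distance between good2 and nest3 below 0.003 m) and z of good2 in the frame of tester between 0.031 and 0.0365 m and (horizontal distance between good3 and nest1 below 0.003 m or horizontal distance between good3 and nest2 below 0.003 m or horizontal distance between good3 and nest3 below 0.003 m) and z of good3 in the frame of tester between 0.031 and 0.0365 m and x of reject1 in the frame of reject_box between -0.076 and 0.076 m and y of reject1 in the frame of reject_box between -0.071 and 0.071 m and z of each of reject1, reject2, reject3 in the frame of reject_box below 0.055 m and x of reject2 in the frame of reject_box between -0.076 and 0.076 m and y of reject2 in the frame of reject_box between -0.071 and 0.071 m and x of reject3 in the frame of reject_box between -0.076 and 0.076 m and y of reject3 in the frame of reject_box between -0.071 and 0.071 m and linear speed of each of good1, good2, good3, reject1, reject2, reject3 below 0.03 m/s), for 0.2 s.
5. the start button is pressed down (value of joint start above 0.004 m and (horizontal distance between good1 and nest1 below 0.003 m or horizontal distance between good1 and nest2 below 0.003 m or horizontal distance between good1 and nest3 below 0.003 m) and z of good1 in the frame of tester between 0.031 and 0.0365 m and angle between the x axis of each of good1, good2, good3 and the x axis of tester, either way round below 0.13 rad and angle between each of good1, good2, good3's own z axis and vertical below 0.06 rad and (horizontal distance between good2 and nest1 below 0.003 m or horizontal distance between good2 and nest2 below 0.003 m or horizontal distance between good2 and nest3 below 0.003 m) and z of good2 in the frame of tester between 0.031 and 0.0365 m and (horizontal distance between good3 and nest1 below 0.003 m or horizontal distance between good3 and nest2 below 0.003 m or horizontal distance between good3 and nest3 below 0.003 m) and z of good3 in the frame of tester between 0.031 and 0.0365 m), for 0.05 s.
At the end, for the whole second after the job is handed in: Strip flat on the bench (under 6 mm up, 3 degrees); good carriers home in nests (3 mm of centre, 2.5 mm of floor, lug in slot), failed ones in the box below its rim; start was pressed 4 mm or more after loading and is up again; carriers at rest (all of step 3 and all of step 4 and value of joint start below 0.002 m); the robot touches nothing.
It fails at once if the glass dome is knocked or moved (distance of dome from where it was at the start of the episode above 0.02 m).
It fails at once if the loupe is knocked or moved (distance of loupe from where it was at the start of the episode above 0.02 m).
It fails at once if the oil jar is knocked or moved (distance of oil_jar from where it was at the start of the episode above 0.02 m).
Of good1, good2, good3 only 2 to 3 are there at a start; the rules pass over those that are not, and their reading is None.
Of reject1, reject2, reject3 only 2 to 3 are there at a start; the rules pass over those that are not, and their reading is None.
At some moment in a run one of good1, good2, good3, reject1, reject2, reject3 may be knocked a few centimetres aside while the robot is not near it.
It also fails if it takes over 210 s, if anything falls off the work surface, if the arm or the gripper's body presses on something with over 40 N, if the wrist force passes 120 N, or if a joint passes its speed limit or range.

## Working session

There is one attempt and no reset: what is moved stays moved. The work goes in short steps, Python scripts to look and compute and a tool call to move; the robot and the scene stay as the last step left them, time stands still between calls to the robot, and variables do not carry over. Pictures are saved under pics/ and viewed, and the job is handed in when it is done.

Besides the shell and the picture viewer there is one more tool, called after "Call:" by a JSON object that holds its "fn" and its "kwargs", one argument or row to a line. arm_command: Moves the arm, as the interface text tells. Its arguments: {"type":"object","properties":{"moves":{"type":"array"}},"required":["moves"]}

```bash
ls; mkdir -p pics; cat > h.py <<'E'
import numpy as np, cv2
from scipy.spatial.transform import Rotation as R
from plant import bot
def cap(name):
    o=bot.get_obs(); c=bot.capture(name)
    K=np.array(c["K"])
    if name=="wrist":
        T=np.eye(4);T[:3,:3]=R.from_euler('xyz',o["tcp_rot"]).as_matrix();T[:3,3]=o["tool_pos"]
        M=T@np.array(c["T_tool_cam"])
    else:
        M=np.eye(4);ori=np.array(c["orientation"])
        M[:3,:3]=ori if ori.shape==(3,3) else R.from_euler('xyz',ori).as_matrix();M[:3,3]=c["origin"]
    return np.array(c["frame"]),K,M
def ray(px,K,M,z):
    px=np.atleast_2d(px).astype(float)
    d=np.c_[px,np.ones(len(px))]@np.linalg.inv(K).T@M[:3,:3].T
    o=M[:3,3]; t=(z-o[2])/d[:,2]
    return o+t[:,None]*d
def proj(P,K,M):
    P=np.atleast_2d(P); q=(P-M[:3,3])@M[:3,:3]@K.T
    return q[:,:2]/q[:,2:]
E
python3 - <<'E'
from h import *
print(bot.get_obs())
for n in("scene","top","wrist"):
    f,K,M=cap(n); cv2.imwrite(f"pics/a_{n}.png",f); print(n,K.tolist(),M.round(3).tolist())
    np.savez(f"a_{n}.npz",f=f,K=K,M=M)
E
```

```text
pics
{'time': 0.0, 'joint_positions': array([-1.46599856e+00,  3.42743452e-01,  1.52496170e+00,  1.76714722e-05,
        1.27541362e+00, -1.46001379e-01]), 'dq': array([-0.00015516, -0.00122741,  0.00169547,  0.00069052, -0.00146925,
        0.00092119]), 'tau': array([ 8.57276555e-04, -4.31233120e+01, -2.44215077e+01,  7.19149341e-02,
        5.59598836e-02, -1.29457976e-04]), 'tool_pos': array([ 130.30433728, -508.45132093,  404.05330664]), 'tcp_rot': array([-1.72786997,  1.56927012,  1.66451668]), 'contact_force': array([-0.13857493,  0.07600311,  0.05239838]), 'moment': array([-0.0166807 ,  0.01047128, -0.00545641]), 'grip_width': 91.72236611183463}
scene [[417.4633042739366, 0.0, 252.69802671998008], [0.0, 417.4633042739366, 188.71980519937276], [0.0, 0.0, 1.0]] [[-0.51, 0.505, -0.697, 1349.685], [0.86, 0.306, -0.408, 492.487], [0.007, -0.807, -0.59, 720.04], [0.0, 0.0, 0.0, 1.0]]
top [[363.8089082759215, 0.0, 254.0770462289497], [0.0, 363.8089082759215, 195.3393088609159], [0.0, 0.0, 1.0]] [[0.005, -0.983, 0.184, 455.729], [-0.999, 0.001, 0.032, 15.962], [-0.032, -0.184, -0.982, 936.065], [0.0, 0.0, 0.0, 1.0]]
wrist [[272.12073015771296, 0.0, 253.10491781380938], [0.0, 272.12073015771296, 193.01872251984275], [0.0, 0.0, 1.0]] [[0.247, -0.922, -0.299, 211.479], [-0.969, -0.235, -0.076, -487.177], [-0.0, 0.308, -0.951, 383.973], [0.0, 0.0, 0.0, 1.0]]
```

View pics/a_top.png

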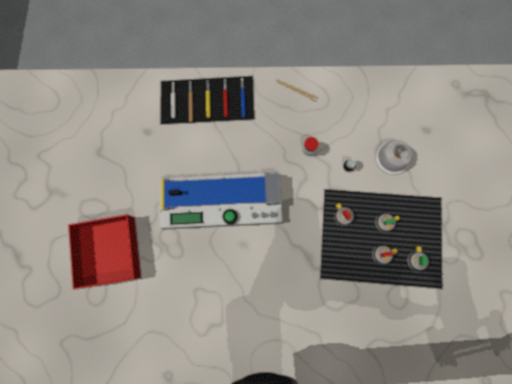

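View pics/a_scene.png

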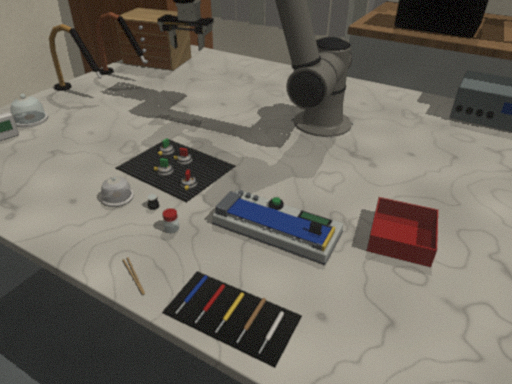

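View pics/a_wrist.png

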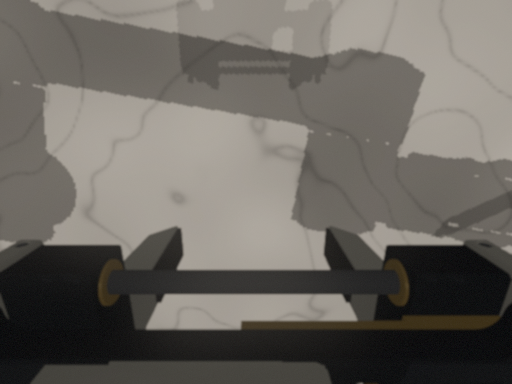

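The top view shows the tester at about (220,200), with its lip at the left (163,192) and the fin at (178,192). The reject box is at (105,252). The mat holds green carriers at (387,222) and (419,261) and red ones at (345,215) and (384,254). Next I'll measure these.

```bash
python3 - <<'E'
from h import *
d=np.load("a_top.npz");f,K,M=d["f"],d["K"],d["M"]
crop=f[160:300,60:450]; cv2.imwrite("pics/a_zoom.png",cv2.resize(crop[:,80:230][:75],None,fx=5,fy=5,interpolation=cv2.INTER_CUBIC))
hsv=cv2.cvtColor(f,cv2.COLOR_BGR2HSV)
def comp(mask,z,amin=8,name=""):
    n,l,s,c=cv2.connectedComponentsWithStats(mask.astype(np.uint8))
    for i in range(1,n):
        if s[i,4]>=amin: print(name,c[i].round(1),s[i,4],ray(c[i],K,M,z)[0].round(1))
H,S,V=[hsv[...,i].astype(int) for i in range(3)]
m=np.zeros(f.shape[:2],bool);m[180:290,320:445]=1
comp((H>45)&(H<85)&(S>100)&(V>60)&m,47,name="green top")
comp(((H<8)|(H>172))&(S>120)&(V>60)&m,47,name="red top")
comp((H>22)&(H<35)&(S>100)&(V>90)&m,13,3,name="lug")
comp((S<60)&(V>120)&m,13,20,name="disc")
m[:]=0;m[165:235,150:300]=1
b=(H>100)&(H<130)&(S>120)&m
comp(b,48,20,"strip")
print(cv2.minAreaRect(np.argwhere(b)[:,::-1].astype(np.float32)))
r=cv2.boxPoints(cv2.minAreaRect(np.argwhere(b)[:,::-1].astype(np.float32)));print(ray(r,K,M,48).round(1))
comp((H>22)&(H<35)&(S>100)&(V>90)&m,50,3,"lip")
comp((H>45)&(H<85)&(S>100)&(V>60)&m,44,20,"btn")
comp((V<50)&m,60,10,"fin")
m[:]=0;m[205:300,60:150]=1
b=((H<8)|(H>172))&(S>120)&m
r=cv2.boxPoints(cv2.minAreaRect(np.argwhere(b)[:,::-1].astype(np.float32)));print(ray(r,K,M,55).round(1))
E
```

```text
green top [389.6 220.9] 33 [ 558.5 -284.4   47. ]
green top [423.2 260.2] 62 [ 465.  -357.5   47. ]
red top [346.5 214.1] 49 [ 575.2 -181.3   47. ]
red top [386.5 253.8] 42 [ 479.7 -272.1   47. ]
lug [338.4 205.6] 30 [ 601.4 -169.2   13. ]
lug [396.6 217.7] 21 [ 570.6 -313.9   13. ]
lug [418.4 248.7] 32 [ 493.5 -362.2   13. ]
lug [394.6 250.4] 21 [ 489.  -303.5   13. ]
disc [383.3 218.4] 2803 [ 568.9 -280.6   13. ]
disc [341.6 217.6] 72 [ 570.8 -176.1   13. ]
disc [382.4 222.6] 70 [ 558.2 -277.8   13. ]
disc [379.7 254.7] 72 [ 478.4 -266.4   13. ]
disc [415.8 260.6] 91 [ 464.3 -353.7   13. ]
strip [214.8 191.4] 2401 [631.9 143.   48. ]
((214.60513305664062, 191.62188720703125), (25.314411163330078, 100.3321533203125), 87.58897399902344)
[[658.7 272.5  48. ]
 [668.9  19.7  48. ]
 [604.6  17.1  48. ]
 [594.1 266.6  48. ]]
lip [162. 194.] 85 [625.1 275.1  50. ]
btn [229.1 215.9] 92 [571.  106.7  44. ]
btn [186.1 217.9] 229 [565.9 213.5  44. ]
fin [175.2 192.5] 43 [627.  239.6  60. ]
fin [233.4 218.3] 33 [563.   94.5  60. ]
[[556.5 509.6  55. ]
 [574.3 342.2  55. ]
 [412.4 314.3  55. ]
 [394.8 476.   55. ]]
```

View pics/a_zoom.png

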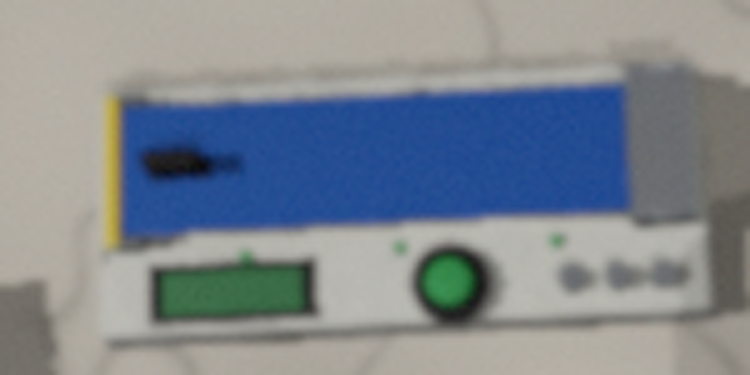

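```bash
cat >> h.py <<'E'
def pose():
    o=bot.get_obs(); return np.array(o["tool_pos"]),R.from_euler('xyz',o["tcp_rot"]).as_matrix(),o
def plan(gx,gy,gz,yd=None):
    """desired grasp point (world mm), direction of tool y axis in world deg"""
    p,Rm,o=pose(); g=p+159*Rm[:,0]
    cur=np.degrees(np.arctan2(Rm[1,1],Rm[0,1]))
    s=Rm.T@(np.array([gx,gy,gz])-g)/10
    t=None
    if yd is not None:
        t=-((yd-cur+180)%360-180)
    print("grasp",g.round(1),"ydir %.1f"%cur,"j6 %.2f"%o["joint_positions"][5],"w %.1f"%o["grip_width"],"t %.1f"%o["time"],"-> shift cm",s.round(2),"turn",None if t is None else round(t,1))
E
python3 - <<'E'
from h import *
p,Rm,o=pose(); print(Rm.round(4))
plan(620,230,160,0); plan(620,230,160,180);plan(450,-330,200)
E
```

```text
[[-1.000e-04  2.482e-01 -9.687e-01]
 [ 1.200e-03 -9.687e-01 -2.482e-01]
 [-1.000e+00 -1.200e-03 -1.000e-04]]
grasp [ 130.3 -508.3  245.2] ydir -75.6 j6 -0.15 w 92.0 t 0.1 -> shift cm [  8.6  -59.35 -65.76] turn -75.6
grasp [ 130.3 -508.3  245.2] ydir -75.6 j6 -0.15 w 92.0 t 0.1 -> shift cm [  8.6  -59.35 -65.76] turn 104.4
grasp [ 130.3 -508.3  245.2] ydir -75.6 j6 -0.15 w 92.0 t 0.1 -> shift cm [  4.54  -9.33 -35.4 ] turn None
```

Call:
{"fn": "arm_command", "kwargs": {
  "moves": [
    [2, -3, -4, -4, 1],
    [2, -6, -8, -8, 1],
    [2, -9, -12, -14, 1],
    [2, -12, -16, -20, 1],
    [2, -15, -20, -26, 1],
    [2, -18, -24, -32, 1],
    [2, -21, -28, -38, 1],
    [2, -25, -32, -42, 1],
    [2, -29, -35, -46, 1],
    [2, -30, -36, -48, 1]
  ]
}}

```text
time: 1.15
tool_pos: [405.2, -125.3, 384.5]
tcp_rot: [-2.476, 1.569, 1.759]
contact_force: [0.3, -1.3, -0.1]
grip_width: 91.5
```

```bash
python3 - <<'E'
from h import *
plan(622,230,170,2.3)
f,K,M=cap("wrist");cv2.imwrite("pics/b_w.png",f)
E
```

```text
grasp [ 405.2 -125.   225.5] ydir -27.3 j6 -0.01 w 91.5 t 1.1 -> shift cm [  5.62   2.97 -41.48] turn -29.6
```

Call:
{"fn": "arm_command", "kwargs": {
  "moves": [
    [0, 0.3, -4, -4, 0.6],
    [1, 0.6, -8, -8, 0.6],
    [2, 0.9, -12, -12, 0.6],
    [3, 1.2, -16, -16, 0.6],
    [4, 1.5, -20, -20, 0.6],
    [5, 2, -25, -24, 0.6],
    [5.6, 2.4, -30, -28, 0.6],
    [5.6, 2.7, -35, -29.6, 0.6],
    [5.6, 3, -39.5, -29.6, 0.6],
    [5.6, 3, -41.5, -29.6, 0.6]
  ]
}}

```text
time: 2.2
tool_pos: [623.7, 234.4, 328.8]
tcp_rot: [2.956, 1.567, 1.428]
contact_force: [0.0, -0.3, 0.2]
grip_width: 55.4
```

```bash
python3 - <<'E'
from h import *
plan(622,230,170,2.3)
f,K,M=cap("wrist");cv2.imwrite("pics/c_w.png",f);np.savez("c_w.npz",f=f,K=K,M=M)
plan(622,230,170,2.3)
f,K,M=cap("top");cv2.imwrite("pics/c_t.png",f)
E
```

```text
grasp [623.8 235.  169.8] ydir 2.5 j6 0.20 w 55.4 t 2.2 -> shift cm [-0.02 -0.2   0.5 ] turn 0.2
grasp [624.  236.4 169.6] ydir 2.5 j6 0.20 w 55.4 t 2.2 -> shift cm [-0.04 -0.23  0.63] turn 0.2
```

View pics/c_w.png

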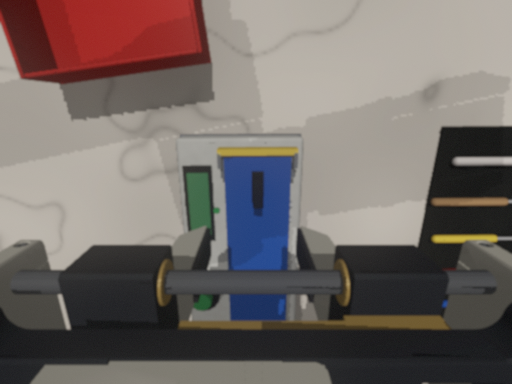

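The wrist view shows the yellow lip at (257,152), the fin at (258,190) and the strip edges at x≈227 and 292. I'll take it again now that the arm has settled, and measure.

```bash
python3 - <<'E'
from h import *
f,K,M=cap("wrist");f,K,M=cap("wrist");np.savez("c_w.npz",f=f,K=K,M=M)
plan(622,230,170,2.3)
hsv=cv2.cvtColor(f,cv2.COLOR_BGR2HSV);H,S,V=[hsv[...,i].astype(int) for i in range(3)]
m=np.zeros(H.shape,bool);m[135:250,215:305]=1
def rect(mask,z,n):
    l=cv2.connectedComponentsWithStats(mask.astype(np.uint8));i=1+np.argmax(l[2][1:,4]);pts=np.argwhere(l[1]==i)[:,::-1].astype(np.float32)
    r=cv2.boxPoints(cv2.minAreaRect(pts));w=ray(r,K,M,z);print(n,r.round(1).tolist(),len(pts));print(w.round(1).tolist(),w.mean(0).round(1));return pts
rect((H>20)&(H<35)&(S>100)&(V>80)&m,50,"lip")
p=rect((V<60)&(S<120)&m,74,"fin")
b=(H>100)&(H<130)&(S>120)
for r in range(175,250,10):
    c=np.where(b[r,200:310])[0]+200; print(r,c.min(),c.max(),ray([[c.min()-.5,r],[c.max()+.5,r]],K,M,48)[:,:2].round(1).tolist())
cv2.imwrite("pics/c_z.png",cv2.resize(f[135:240,200:320],None,fx=5,fy=5,interpolation=cv2.INTER_CUBIC))
E
```

```text
grasp [622.2 231.2 169.9] ydir 2.4 j6 0.20 w 54.8 t 2.4 -> shift cm [-0.01 -0.03  0.12] turn 0.1
lip [[219.0, 144.0], [299.0, 144.0], [299.0, 152.0], [219.0, 152.0]] 632
[[588.0, 280.2, 50.0], [663.4, 283.3, 50.0], [664.1, 275.8, 50.0], [588.0, 272.6, 50.0]] [625.9 278.   50. ]
fin [[254.0, 170.0], [263.0, 170.0], [263.0, 205.0], [254.0, 205.0]] 321
[[621.7, 262.0, 74.0], [629.7, 262.4, 74.0], [631.4, 229.5, 74.0], [623.1, 229.2, 74.0]] [626.5 245.8  74. ]
175 227 291 [[595.2, 249.9], [659.2, 252.5]]
185 228 290 [[596.3, 239.7], [659.1, 242.3]]
195 228 290 [[596.4, 229.2], [659.9, 231.8]]
205 228 290 [[596.6, 218.4], [660.8, 221.1]]
215 229 289 [[597.8, 207.4], [660.7, 210.1]]
225 229 289 [[597.9, 196.1], [661.6, 198.8]]
235 230 288 [[599.1, 184.6], [661.5, 187.3]]
245 230 288 [[599.3, 172.8], [662.5, 175.4]]
```

View pics/c_z.png

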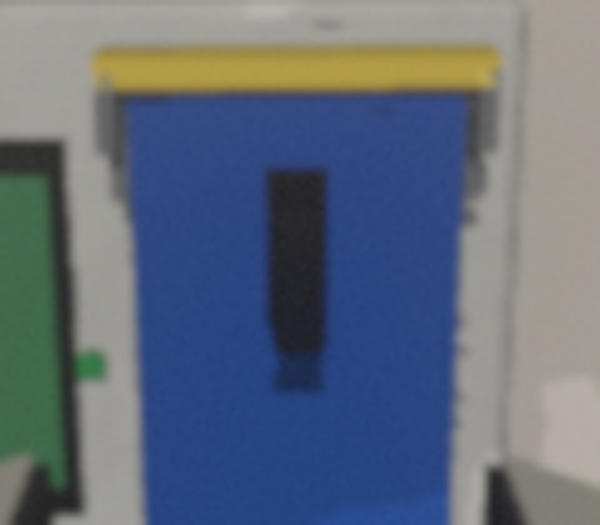

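The fin's top centre is at about (627, 242, 74), with yaw about 2.4°. I'm descending to grip it at z≈71.

Call:
{"fn": "arm_command", "kwargs": {
  "moves": [
    [2, 0.5, -0.6, 0, 0.45],
    [5, 0.5, -1.1, 0, 0.45],
    [7.5, 0.5, -1.1, 0, 0.45],
    [9.2, 0.5, -1.1, 0, 0.45],
    [9.85, 0.5, -1.1, 0, 0.45],
    [9.85, 0.5, -1.1, 0, 0.45],
    [9.85, 0.5, -1.1, 0, 0.45]
  ]
}}

```text
time: 3.1
tool_pos: [627.2, 241.6, 231.8]
tcp_rot: [2.931, 1.568, 1.401]
contact_force: [0.4, -0.1, 0.2]
grip_width: 41.3
```

```bash
python3 - <<'E'
from h import *
plan(627,242,71,2.4)
f,K,M=cap("wrist");cv2.imwrite("pics/d_w.png",f)
E
```

```text
grasp [627.2 242.   72.8] ydir 2.3 j6 0.21 w 41.3 t 3.1 -> shift cm [ 0.18 -0.02  0.  ] turn -0.1
```

View pics/d_w.png

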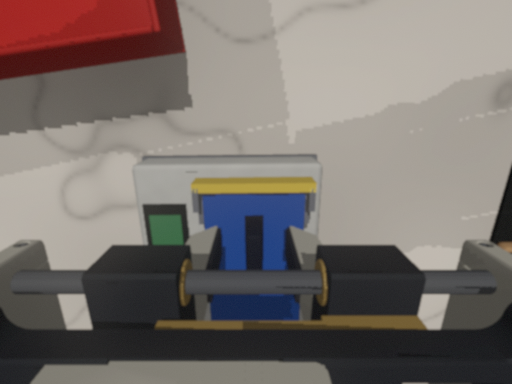

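The fin at (253,237) sits centred between the fingers. Closing on it.

Call:
{"fn": "arm_command", "kwargs": {
  "moves": [
    [0.1, 0, 0, 0, 0],
    [0.1, 0, 0, 0, 0],
    [0.1, 0, 0, 0, 0],
    [0.1, 0, 0, 0, 0],
    [0.1, 0, 0, 0, 0],
    [0.1, 0, 0, 0, 0],
    [0.1, 0, 0, 0, 0]
  ]
}}

```text
time: 3.85
tool_pos: [627.3, 241.9, 231.1]
tcp_rot: [2.681, 1.568, 1.151]
contact_force: [-0.2, -0.1, 1.3]
grip_width: 10.0
```

Call:
{"fn": "arm_command", "kwargs": {
  "moves": [
    [-0.5, 0, 0, 0, 0],
    [-1.0, 0, 0, 0, 0],
    [-1.5, 0, 0, 0, 0],
    [-1.9, 0, 0.05, 0, 0],
    [-1.9, 0, 0.05, 0, 0],
    [-1.9, 0, 0.05, 0, 0]
  ]
}}

```text
time: 4.45
tool_pos: [627.2, 241.4, 250.3]
tcp_rot: [2.638, 1.567, 1.108]
contact_force: [-0.3, 0.4, -1.6]
grip_width: 9.6
```

```bash
python3 - <<'E'
from h import *
plan(625,282,90,2.4)
f,K,M=cap("wrist");cv2.imwrite("pics/e_w.png",f)
f,K,M=cap("scene");cv2.imwrite("pics/e_s.png",cv2.resize(f[150:300,180:460],None,fx=2.8,fy=2.8,interpolation=cv2.INTER_CUBIC))
E
```

```text
grasp [627.5 241.8  91.3] ydir 2.3 j6 0.21 w 9.6 t 4.5 -> shift cm [ 0.14 -0.08 -4.02] turn -0.1
```

View pics/e_s.png

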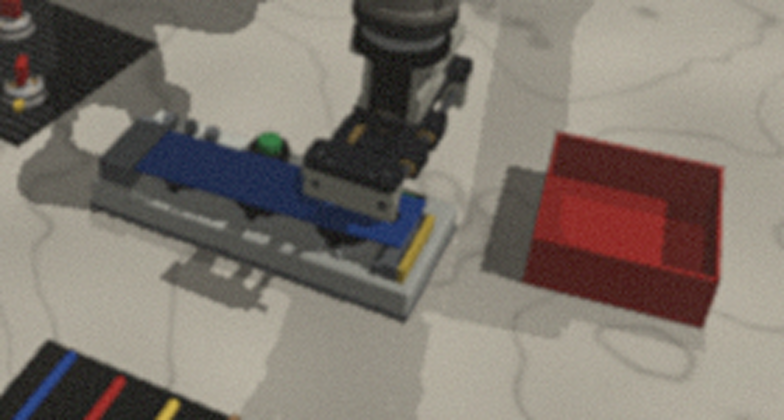

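The strip's finned end is up clear of the lip. Drawing out endwise.

Call:
{"fn": "arm_command", "kwargs": {
  "moves": [
    [0, 0, -0.8, 0, 0],
    [0, 0, -1.6, 0, 0],
    [0, 0, -2.4, 0, 0],
    [0, 0, -3.2, 0, 0],
    [0, 0, -4, 0, 0],
    [0, 0, -4.8, 0, 0],
    [0, 0, -5, 0, 0],
    [0, 0, -5, 0, 0]
  ]
}}

```text
time: 5.35
tool_pos: [625.0, 291.8, 250.1]
tcp_rot: [2.708, 1.568, 1.179]
contact_force: [0.1, -0.3, -1.3]
grip_width: 9.9
```

```bash
python3 - <<'E'
from h import *
plan(625,292,90,2.4)
f,K,M=cap("scene");cv2.imwrite("pics/f_s.png",cv2.resize(f[150:300,180:460],None,fx=2.8,fy=2.8,interpolation=cv2.INTER_CUBIC))
E
```

```text
grasp [625.2 292.2  91.1] ydir 2.4 j6 0.28 w 9.9 t 5.3 -> shift cm [ 0.11 -0.02  0.02] turn -0.0
```

View pics/f_s.png

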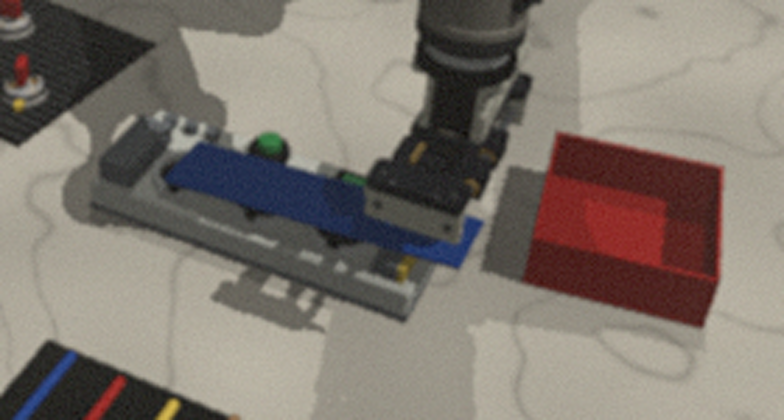

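The strip is out of the keeper. Lifting straight up while watching the hang.

Call:
{"fn": "arm_command", "kwargs": {
  "moves": [
    [-1.5, 0, 0, 0, 0],
    [-3, 0, 0, 0, 0],
    [-5, 0, 0, 0, 0],
    [-7, 0, 0, 0, 0],
    [-9, 0, 0, 0, 0],
    [-11, 0, 0, 0, 0],
    [-13, 0, 0, 0, 0],
    [-15, 0, 0, 0, 0],
    [-15, 0, 0, 0, 0]
  ]
}}

```text
time: 6.3
tool_pos: [625.1, 290.7, 405.6]
tcp_rot: [2.05, 1.56, 0.52]
contact_force: [0.1, -0.6, 0.1]
grip_width: 9.9
```

```bash
python3 - <<'E'
from h import *
plan(625,292,260,2.4)
f,K,M=cap("scene");cv2.imwrite("pics/g_s.png",cv2.resize(f[100:300,180:460],None,fx=2.8,fy=2.8,interpolation=cv2.INTER_CUBIC))
E
```

```text
grasp [626.6 291.6 246.6] ydir 2.3 j6 0.28 w 9.9 t 6.3 -> shift cm [-1.34 -0.15 -0.05] turn -0.1
```

View pics/g_s.png

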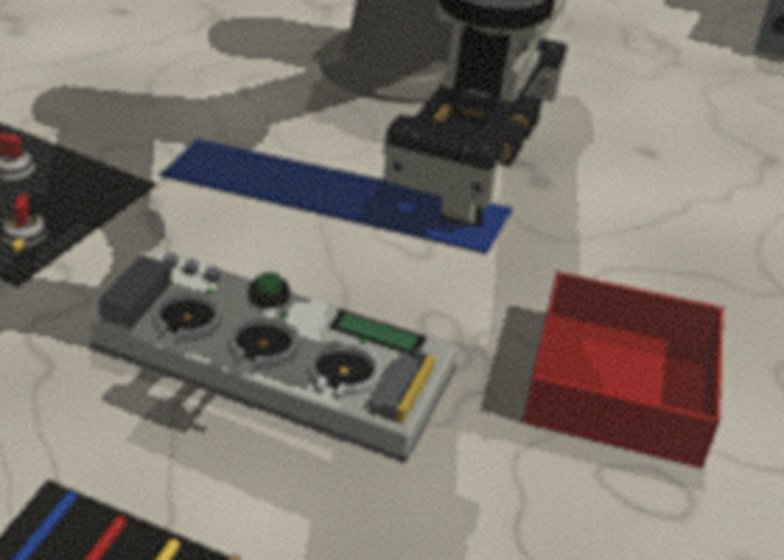

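The strip hangs nearly level above the tester, and all three nests are visible. Carrying it to the clear bench on the robot's side.

Call:
{"fn": "arm_command", "kwargs": {
  "moves": [
    [0, -2, 0.5, 0, 0],
    [0, -4, 1, 0, 0],
    [0, -6.5, 1.5, 0, 0],
    [0, -9, 2, 0, 0],
    [0, -11.5, 3, 0, 0],
    [1, -14, 4, 0, 0],
    [3, -16, 4.5, 0, 0],
    [5, -18, 5, 0, 0],
    [7, -19, 5, 0, 0],
    [8, -19, 5, 0, 0]
  ]
}}

```text
time: 7.35
tool_pos: [435.9, 232.9, 319.9]
tcp_rot: [2.473, 1.567, 0.943]
contact_force: [-0.5, 0.0, -0.6]
grip_width: 9.9
```

```bash
python3 - <<'E'
from h import *
plan(440,235,60,2.4)
f,K,M=cap("scene");cv2.imwrite("pics/h_s.png",cv2.resize(f[50:250,180:460],None,fx=2.8,fy=2.8,interpolation=cv2.INTER_CUBIC))
f,K,M=cap("top");cv2.imwrite("pics/h_t.png",f)
E
```

```text
grasp [436.2 233.4 160.9] ydir 2.4 j6 0.29 w 9.9 t 7.3 -> shift cm [10.09  0.36 -0.12] turn -0.0
```

View pics/h_s.png

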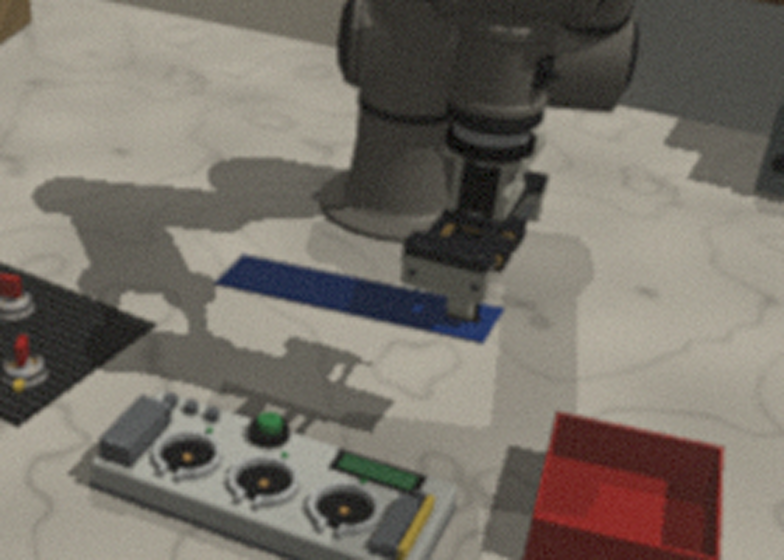

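View pics/h_t.png

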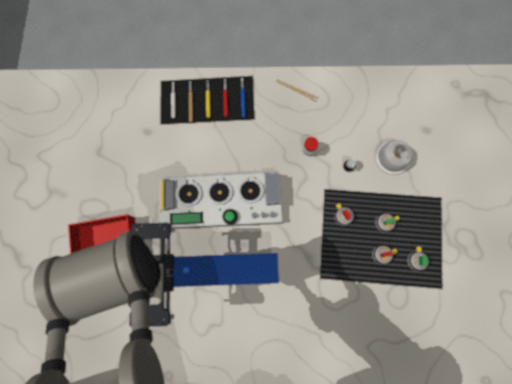

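Call:
{"fn": "arm_command", "kwargs": {
  "moves": [
    [2.5, 0, 0, 0, 0],
    [5, 0, 0, 0, 0],
    [7, 0, 0, 0, 0],
    [8.5, 0, 0, 0, 0],
    [10, 0, 0, 0, 0],
    [11, 0, 0, 0, 0],
    [12, 0, 0, 0, 0],
    [12.5, 0, 0, 0, 0],
    [12.9, 0, 0, 0, 0],
    [12.9, 0, 0, 0, 0]
  ]
}}

```text
time: 8.45
tool_pos: [438.2, 233.7, 191.5]
tcp_rot: [2.235, 1.566, 0.705]
contact_force: [-0.2, 1.2, 0.9]
grip_width: 9.6
```

```bash
python3 - <<'E'
from h import *
plan(436,233,28,2.4)
f,K,M=cap("scene");cv2.imwrite("pics/i_s.png",cv2.resize(f[50:250,180:460],None,fx=2.8,fy=2.8,interpolation=cv2.INTER_CUBIC))
f,K,M=cap("wrist");cv2.imwrite("pics/i_w.png",f)
E
```

```text
grasp [438.9 234.2  32.5] ydir 2.4 j6 0.29 w 9.6 t 8.4 -> shift cm [ 0.45 -0.29  0.11] turn -0.0
```

View pics/i_s.png

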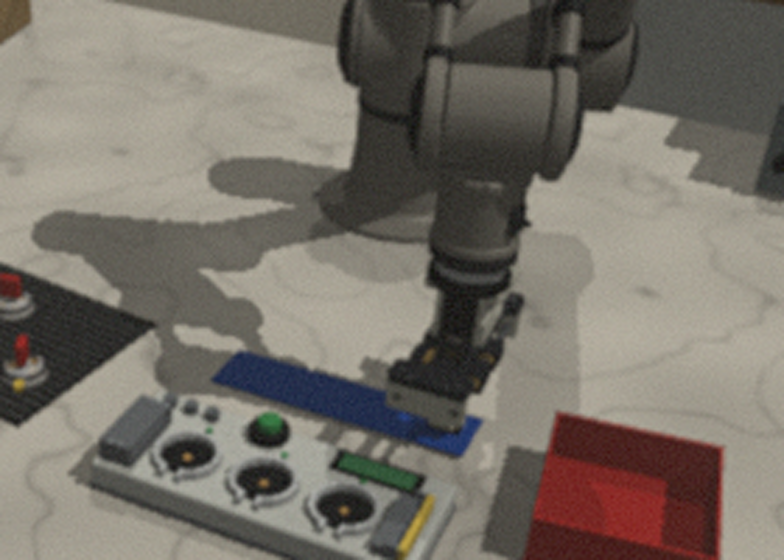

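Near touch-down. Final lowering, then release.

Call:
{"fn": "arm_command", "kwargs": {
  "moves": [
    [0.2, 0, 0, 0, 0],
    [0.4, 0, 0, 0, 0],
    [0.5, 0, 0, 0, 0],
    [0.5, 0, 0, 0, 0],
    [0.5, 0, 0, 0, 0.4],
    [0.5, 0, 0, 0, 0.4],
    [0.5, 0, 0, 0, 0.4],
    [-2, 0, 0, 0, 0.4],
    [-6, 0, 0, 0, 0.4],
    [-10, 0, 0, 0, 0.4]
  ]
}}

```text
time: 9.55
tool_pos: [437.5, 233.2, 292.5]
tcp_rot: [2.4, 1.567, 0.87]
contact_force: [1.4, 0.1, -0.6]
grip_width: 36.6
```

```bash
python3 - <<'E'
from h import *
plan(436,233,150,2.4)
f,K,M=cap("scene");cv2.imwrite("pics/j_s.png",cv2.resize(f[50:250,180:460],None,fx=2.8,fy=2.8,interpolation=cv2.INTER_CUBIC))
E
```

```text
grasp [437.9 233.6 133.5] ydir 2.4 j6 0.29 w 36.6 t 9.6 -> shift cm [-1.65 -0.18  0.05] turn -0.0
```

View pics/j_s.png

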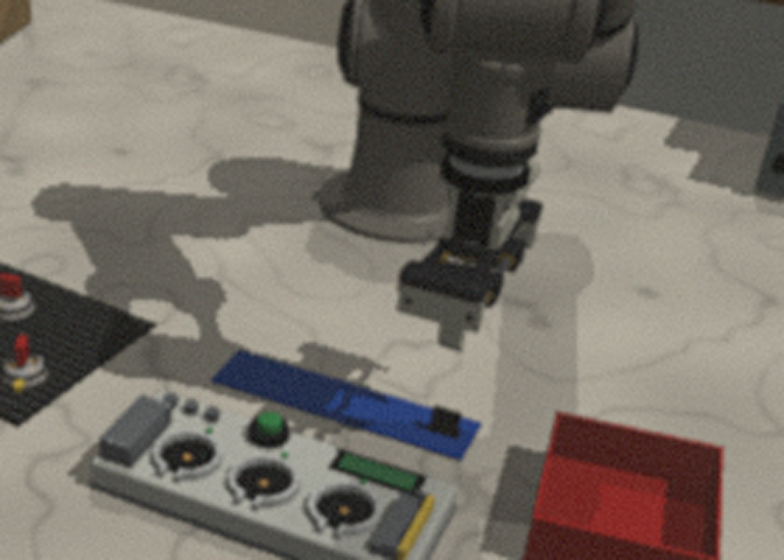

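The strip lies flat on the bench in front of the tester. Moving to view the nests.

Call:
{"fn": "arm_command", "kwargs": {
  "moves": [
    [-3, 0, 0, 0, 0.4],
    [-6, 2, 2, 0, 0.4],
    [-8, 5, 5, 0, 0.4],
    [-9, 8, 8, 0, 0.4],
    [-10, 10, 11, 0, 0.4],
    [-10, 13, 14, 0, 0.4],
    [-10, 16, 17, 0, 0.4],
    [-10, 17, 18, 0, 0.4],
    [-10, 17, 18, 0, 0.4],
    [-10, 17, 18, 0, 0.4]
  ]
}}

```text
time: 10.6
tool_pos: [614.7, 60.6, 399.5]
tcp_rot: [2.076, 1.557, 0.546]
contact_force: [-0.4, -0.2, -0.2]
grip_width: 36.8
```

```bash
python3 - <<'E'
from h import *
plan(436,233,150,2.4)
f,K,M=cap("wrist");f,K,M=cap("wrist");cv2.imwrite("pics/k_w.png",f);np.savez("k_w.npz",f=f,K=K,M=M)
plan(436,233,150,2.4)
E
```

```text
grasp [616.5  61.8 240.5] ydir 2.3 j6 -0.07 w 36.8 t 10.6 -> shift cm [  8.96 -17.44 -17.79] turn -0.1
grasp [616.3  62.5 241.1] ydir 2.4 j6 -0.07 w 36.8 t 10.7 -> shift cm [  9.01 -17.4  -17.74] turn 0.0
```

View pics/k_w.png

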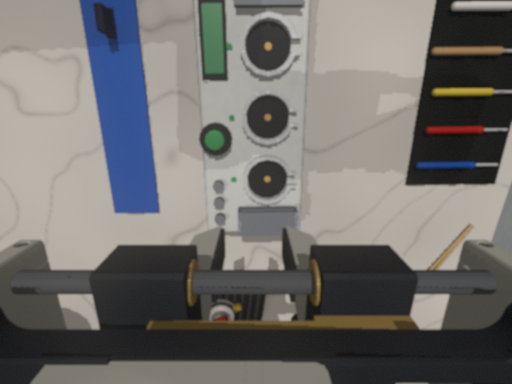

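The wrist view shows nests at (267,45), (267,117) and (267,179), slots facing right (+x), the start button at (215,139), and the strip flat at the left. Measuring the nest centres, using the top view as a second view.

```bash
cat > nests.py <<'E'
from h import *
def run(f,K,M,box,thr=70,zc=34):
    hsv=cv2.cvtColor(f,cv2.COLOR_BGR2HSV);H,S,V=[hsv[...,i].astype(int) for i in range(3)]
    m=np.zeros(H.shape,bool);m[box[1]:box[3],box[0]:box[2]]=1
    n,l,s,c=cv2.connectedComponentsWithStats(((V<thr)&m).astype(np.uint8))
    out=[]
    for i in range(1,n):
        if s[i,4]<60: continue
        cn=max(cv2.findContours((l==i).astype(np.uint8),cv2.RETR_EXTERNAL,cv2.CHAIN_APPROX_NONE)[0],key=cv2.contourArea)
        hull=cv2.convexHull(cn); e=cv2.fitEllipse(cn)
        w=ray(e[0],K,M,zc)[0]
        print("dark",s[i,4],np.round(e[0],1),np.round(e[1],1),w.round(1)); out.append(w)
    n,l,s,c=cv2.connectedComponentsWithStats(((H>8)&(H<28)&(S>110)&(V>90)&m).astype(np.uint8))
    for i in range(1,n):
        if s[i,4]>=3: print("dot",s[i,4],c[i].round(1),ray(c[i],K,M,zc+1)[0].round(1))
    n,l,s,c=cv2.connectedComponentsWithStats(((H>45)&(H<85)&(S>100)&(V>50)&m).astype(np.uint8))
    for i in range(1,n):
        if s[i,4]>=30: print("green",s[i,4],c[i].round(1),ray(c[i],K,M,44)[0].round(1))
    return out
E
python3 - <<'E'
from nests import *
d=np.load("k_w.npz");run(d["f"],d["K"],d["M"],(190,0,310,205))
f,K,M=cap("top");cv2.imwrite("pics/k_t.png",f);np.savez("k_t.npz",f=f,K=K,M=M)
run(f,K,M,(160,170,290,230))
E
```

```text
dark 326 [212.5  37.2] [26.  97.5] [566.4 218.2  34. ]
dark 1568 [267.6  44.5] [42.1 48.2] [629.  213.6  34. ]
dark 1253 [267.4 116.1] [39.1 41.1] [633.1 135.2  34. ]
dark 368 [215.4 139. ] [29.  30.2] [569.5 105.   34. ]
dark 965 [267.  178.5] [34.  36.5] [637.1  56.4  34. ]
dot 56 [267.6  45.9] [629. 212.  35.]
dot 42 [267.2 116.9] [632.9 134.3  35. ]
dot 38 [266.9 178.6] [636.9  56.5  35. ]
green 271 [214.1 139.4] [569.2 105.6  44. ]
dark 159 [240.1 174.4] [16.2 29.7] [678.9  81.3  34. ]
dark 665 [179.  205.7] [28.8 43.5] [598.2 235.   34. ]
dark 1286 [242.3 207.5] [33.6 71.3] [593.5  74.7  34. ]
dot 36 [162.5 189. ] [641. 279.  35.]
dot 18 [188.8 193.5] [629.2 211.1  35. ]
green 140 [191.8 217.4] [567.  199.3  44. ]
```

View pics/k_t.png

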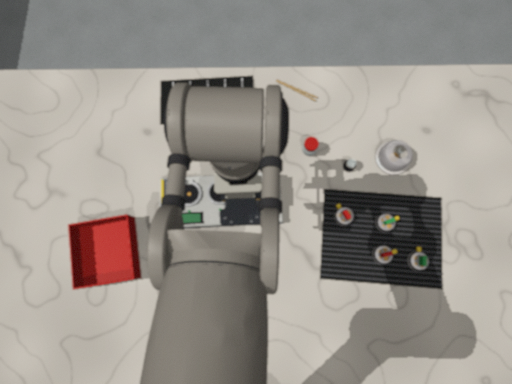

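```bash
python3 - <<'E'
from nests import *
d=np.load("a_top.npz");f=cv2.imread("pics/h_t.png");run(f,d["K"],d["M"],(160,170,290,230))
plan(480,-272,200,0)
E
```

```text
dark 224 [249.8 190. ] [16.6 17.2] [638.1  56.2  34. ]
dark 226 [188.1 193.2] [16.7 17.4] [630.1 213.1  34. ]
dark 218 [218.8 191.8] [16.4 17.1] [633.6 134.7  34. ]
dark 74 [165.8 221. ] [11.  18.9] [559.1 266.7  34. ]
dot 57 [162.5 193.8] [628.6 278.4  35. ]
dot 16 [250.  190.5] [636.7  55.6  35. ]
dot 16 [219.5 192. ] [633.  132.9  35. ]
dot 17 [188.9 193.6] [629.  210.8  35. ]
green 98 [229.3 215.9] [571.  106.1  44. ]
green 231 [185.9 217.8] [566.  214.1  44. ]
grasp [616.3  62.6 241.3] ydir 2.4 j6 -0.07 w 36.8 t 10.8 -> shift cm [  3.73 -15.1   32.87] turn 2.4
```

Call:
{"fn": "arm_command", "kwargs": {
  "moves": [
    [0, -1, 4, 0, 0.4],
    [-1, -2, 8, 0, 0.4],
    [-2, -3, 12, 0, 0.4],
    [-2, -5, 17, 0, 0.4],
    [-2, -7, 22, 0, 0.4],
    [-2, -9, 27, 0, 0.4],
    [-2, -10, 32, 0, 0.4],
    [-2, -11, 37, 0, 0.4],
    [-2, -12, 41, 0, 0.4],
    [-2, -12, 41.5, 0, 0.4]
  ]
}}

```text
time: 11.75
tool_pos: [510.3, -362.1, 416.0]
tcp_rot: [1.919, 1.557, 0.387]
contact_force: [-0.7, 0.4, 1.0]
grip_width: 36.8
```

```bash
python3 - <<'E'
from h import *
f,K,M=cap("wrist");f,K,M=cap("wrist");f,K,M=cap("wrist");cv2.imwrite("pics/l_w.png",f);np.savez("l_w.npz",f=f,K=K,M=M)
plan(480,-272,200,0)
E
```

```text
grasp [ 514.  -356.5  257.1] ydir 2.4 j6 -0.78 w 36.9 t 11.9 -> shift cm [ 5.73 -3.11 -8.54] turn 2.4
```

View pics/l_w.png

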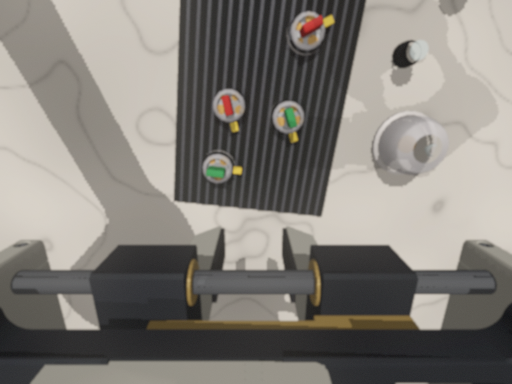

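The wrist view shows four carriers: red at (312,32), red at (228,106), green at (289,118) and green at (218,168), each with a yellow lug. Computing their poses.

```bash
cat > car.py <<'E'
from h import *
def carriers(f,K,M,zmat=3,box=None,verbose=True):
    g=cv2.GaussianBlur(f,(3,3),0)
    hsv=cv2.cvtColor(g,cv2.COLOR_BGR2HSV);H,S,V=[hsv[...,i].astype(int) for i in range(3)]
    m=np.zeros(H.shape,bool)
    if box is None: box=(0,0,512,235)
    m[box[1]:box[3],box[0]:box[2]]=1
    res=[]
    yel=((H>20)&(H<36)&(S>120)&(V>100)&m).astype(np.uint8)
    ny,ly,sy,cy=cv2.connectedComponentsWithStats(yel)
    for nm,mk in (("green",(H>45)&(H<90)&(S>90)&(V>40)&m),("red",((H<7)|(H>173))&(S>130)&(V>60)&m)):
        n,l,s,c=cv2.connectedComponentsWithStats(mk.astype(np.uint8))
        for i in range(1,n):
            if s[i,4]<40: continue
            hz=ray(c[i],K,M,zmat+37)[0]
            # lug: nearest yellow comp within 55mm
            best=None
            for j in range(1,ny):
                if sy[j,4]<8: continue
                w=ray(cy[j],K,M,zmat+10)[0]; dd=np.hypot(*(w-hz)[:2])
                if 12<dd<50 and (best is None or sy[j,4]>best[2]): best=(j,w,sy[j,4])
            rr=cv2.minAreaRect(np.argwhere(l==i)[:,::-1].astype(np.float32))
            print(nm,"px",c[i].round(1),"area",s[i,4],"handle@z37",hz[:2].round(1),"rect",np.round(rr[1],1))
            if best is None: print("  no lug"); continue
            j,w,_=best
            # far end of lug: extreme of yellow comp pixels away from handle
            yw=ray(np.argwhere(ly==j)[:,::-1],K,M,zmat+10)[:,:2]
            yaw=np.degrees(np.arctan2(w[1]-hz[1],w[0]-hz[0]))
            # disc circle: edge pts between mat(dark) and disc (bright)
            cpx=proj([hz[0],hz[1],zmat+10],K,M)[0]
            pts=[]
            for a in np.radians(np.arange(0,360,3)):
                if abs((np.degrees(a)-yaw+180)%360-180)<30: continue
                rad=np.arange(15,36,.25)
                P=np.c_[hz[0]+rad*np.cos(a),hz[1]+rad*np.sin(a),np.full(len(rad),zmat+9.5)]
                q=proj(P,K,M); v=cv2.remap(hsv[...,2].astype(np.float32),q[:,0].astype(np.float32)[None],q[:,1].astype(np.float32)[None],cv2.INTER_LINEAR)[0]
                gr=v[4:]-v[:-4]; k=np.argmin(gr)
                if gr[k]<-20: pts.append(P[k+2,:2])
            pts=np.array(pts)
            if len(pts)>8:
                from scipy.optimize import least_squares
                r=least_squares(lambda p:np.hypot(pts[:,0]-p[0],pts[:,1]-p[1])-25,hz[:2],loss='soft_l1',f_scale=1.)
                dc=r.x
                y2=np.degrees(np.arctan2(w[1]-dc[1],w[0]-dc[0]))
                print("  lug",w[:2].round(1),"disc",dc.round(1),"n",len(pts),"rms %.2f"%np.sqrt(np.mean(r.fun**2)),"lugdist %.1f"%np.hypot(*(w[:2]-dc)),"yaw %.1f"%y2)
                res.append((nm,dc,y2))
    return res
E
python3 - <<'E'
from car import *
d=np.load("l_w.npz");carriers(d["f"],d["K"],d["M"])
cv2.imwrite("pics/l_z.png",cv2.resize(d["f"][0:200,190:345],None,fx=3.8,fy=3,interpolation=cv2.INTER_CUBIC))
E
```

```text
green px [290.1 117.3] area 142 handle@z37 [ 560.  -285.5] rect [18.4  8.1]
  lug [ 570.7 -312.5] disc [ 563.9 -289.2] n 90 rms 3.19 lugdist 24.3 yaw -73.7
green px [215.3 171.9] area 146 handle@z37 [ 465.5 -359.7] rect [16.5  9.2]
  lug [ 493.5 -362.2] disc [ 465.1 -365.3] n 50 rms 1.49 lugdist 28.6 yaw 6.2
red px [311.4  25.5] area 221 handle@z37 [ 576.3 -182.9] rect [ 9.8 25.9]
  lug [ 601.9 -169.7] disc [ 579.5 -178. ] n 96 rms 3.58 lugdist 23.9 yaw 20.4
red px [227.  104.9] area 133 handle@z37 [ 480.2 -273.8] rect [19.1  7. ]
  lug [ 488.3 -301.4] disc [ 479.6 -278.2] n 91 rms 3.64 lugdist 24.8 yaw -69.4
```

View pics/l_z.png

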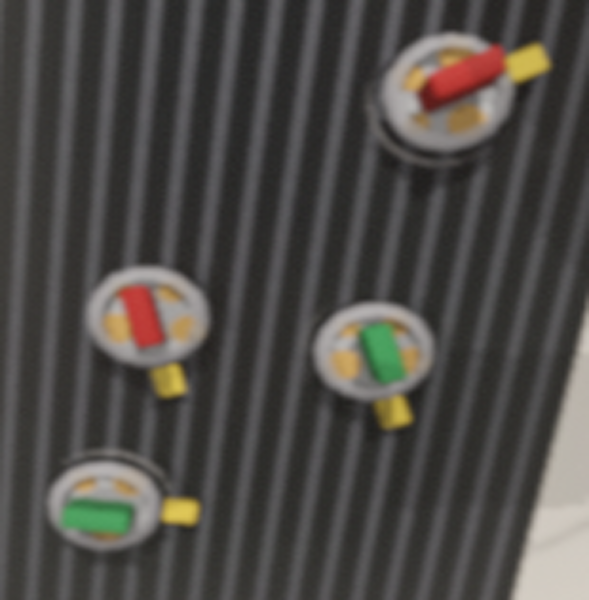

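```bash
python3 - <<'E'
from h import *
plan(576,-183,90,-62.7)
E
```

```text
grasp [ 514.  -356.5  257.1] ydir 2.4 j6 -0.78 w 36.9 t 11.9 -> shift cm [ 16.92   6.71 -16.95] turn 65.1
```

Call:
{"fn": "arm_command", "kwargs": {
  "moves": [
    [1, 0.8, -2, 8, 0.4],
    [2, 1.6, -4, 16, 0.4],
    [4, 2.4, -6, 24, 0.4],
    [6, 3.2, -8, 32, 0.4],
    [8, 4, -10, 40, 0.4],
    [10, 5, -12, 48, 0.4],
    [12, 6, -14.5, 56, 0.4],
    [14, 6.7, -16.5, 63, 0.4],
    [15, 6.7, -17, 65, 0.4],
    [16, 6.7, -17, 65, 0.4]
  ]
}}

```text
time: 12.9
tool_pos: [574.0, -180.1, 258.0]
tcp_rot: [-3.029, 1.556, 0.596]
contact_force: [0.3, 0.4, -0.7]
grip_width: 36.6
```

```bash
python3 - <<'E'
from car import *
f,K,M=cap("wrist");f,K,M=cap("wrist");f,K,M=cap("wrist");cv2.imwrite("pics/m_w.png",f);np.savez("m_w.npz",f=f,K=K,M=M)
carriers(f,K,M)
plan(576,-183,43,-62.7)
E
```

```text
red px [256.5 217. ] area 406 handle@z37 [ 577.3 -182.1] rect [35. 12.]
  lug [ 601.9 -169. ] disc [ 573.6 -182.5] n 96 rms 3.56 lugdist 31.3 yaw 25.4
grasp [ 575.6 -181.5   99.2] ydir -62.4 j6 0.64 w 36.6 t 13.1 -> shift cm [5.62 0.15 0.12] turn 0.3
```

View pics/m_w.png

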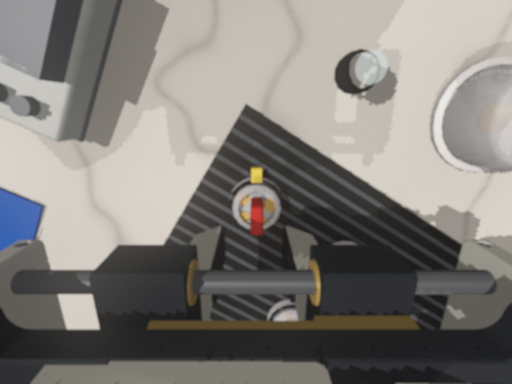

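The red handle at (256,217) is centred and aligned between the fingers. Descending and gripping.

Call:
{"fn": "arm_command", "kwargs": {
  "moves": [
    [2, 0.1, -0.05, 0, 0.4],
    [4, 0.1, -0.05, 0, 0.4],
    [5.6, 0.1, -0.05, 0, 0.4],
    [5.6, 0.1, -0.05, 0, 0.4],
    [5.6, 0.1, -0.05, 0, 0],
    [5.6, 0.1, -0.05, 0, 0],
    [5.6, 0.1, -0.05, 0, 0],
    [5.6, 0.1, -0.05, 0, 0],
    [5.6, 0.1, -0.05, 0, 0],
    [2, 0.1, -0.05, 0, 0]
  ]
}}

```text
time: 14.05
tool_pos: [573.4, -182.7, 234.4]
tcp_rot: [-2.356, 1.558, 1.267]
contact_force: [0.1, 0.0, 0.2]
grip_width: 10.0
```

```bash
python3 - <<'E'
from h import *
plan(470,400,180,0)
plan(470,400,180,-30)
E
```

```text
grasp [ 574.  -180.8   75.4] ydir -62.4 j6 0.64 w 10.0 t 14.1 -> shift cm [ -9.8  -56.39 -17.75] turn -62.4
grasp [ 574.  -180.8   75.4] ydir -62.4 j6 0.64 w 10.0 t 14.1 -> shift cm [ -9.8  -56.39 -17.75] turn -32.4
```

Call:
{"fn": "arm_command", "kwargs": {
  "moves": [
    [-4, -2, -1, 0, 0],
    [-8, -6, -2, 0, 0],
    [-11, -10, -3, -6, 0],
    [-12, -15, -5, -13, 0],
    [-12, -20, -6, -20, 0],
    [-12, -25, -8, -27, 0],
    [-12, -30, -9, -34, 0],
    [-12, -35, -11, -41, 0],
    [-12, -40, -12, -48, 0],
    [-12, -45, -14, -55, 0]
  ]
}}

```text
time: 15.05
tool_pos: [491.3, 256.0, 359.5]
tcp_rot: [2.979, 1.559, 1.284]
contact_force: [1.1, -1.2, -0.9]
grip_width: 10.1
```

```bash
python3 - <<'E'
from h import *
f,K,M=cap("wrist");f,K,M=cap("wrist");cv2.imwrite("pics/n_w.png",f);np.savez("n_w.npz",f=f,K=K,M=M)
plan(480,380,150,0)
E
```

```text
grasp [491.2 261.5 200.4] ydir -6.9 j6 0.46 w 9.8 t 15.2 -> shift cm [  5.2   -2.54 -11.56] turn -6.9
```

View pics/n_w.png

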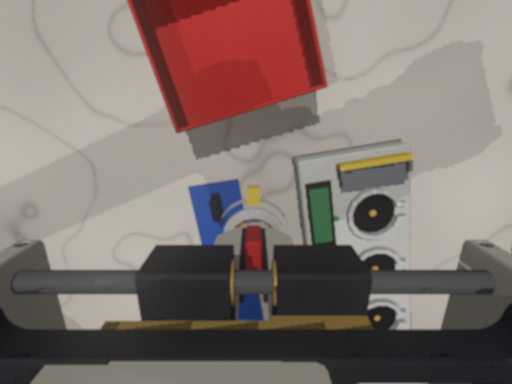

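The box's near rim corners are at (178,131) and (326,85), and the carrier is held with its lug pointing forward.

```bash
python3 - <<'E'
from h import *
d=np.load("n_w.npz");K,M=d["K"],d["M"]
a,b=ray([[178,131],[326,85]],K,M,55)[:,:2]
print(a,b,np.linalg.norm(b-a)); u=(b-a)/np.linalg.norm(b-a); v=np.array([-u[1],u[0]])
c=(a+b)/2+75*v; print("yaw",np.degrees(np.arctan2(u[1],u[0])),"centre",c, "A",c-35*v,"B",c+32*v)
E
```

```text
[420.69044307 334.40235244] [573.30283876 361.08447531] 154.92733457716398
yaw 9.917121424137095 centre [484.07988081 421.62275678] A [490.10770219 387.14573009] B [478.56872983 453.14460976]
```

```bash
python3 - <<'E'
from h import *
plan(519.5,422,110,9.9)
E
```

```text
grasp [491.2 261.5 200.4] ydir -6.9 j6 0.46 w 9.8 t 15.2 -> shift cm [  9.28   0.87 -16.14] turn -16.8
```

Call:
{"fn": "arm_command", "kwargs": {
  "moves": [
    [0, 0.3, -4, -4, 0],
    [2, 0.5, -8, -8, 0],
    [4, 0.9, -12, -12, 0],
    [5, 0.9, -15, -17, 0],
    [6, 0.9, -16.1, -17, 0],
    [8, 0.9, -16.1, -17, 0],
    [10.5, 0.9, -16.1, -17, 0],
    [13, 0.9, -16.1, -17, 0],
    [15.1, 0.9, -16.1, -17, 0],
    [15.3, 0.9, -16.1, -17, 0]
  ]
}}

```text
time: 16.15
tool_pos: [518.9, 418.4, 205.6]
tcp_rot: [3.121, 1.56, 1.724]
contact_force: [0.2, -0.7, -1.5]
grip_width: 9.6
```

```bash
python3 - <<'E'
from h import *
f,K,M=cap("wrist");cv2.imwrite("pics/o_w.png",f);
plan(519.5,422,45,9.9)
E
```

```text
grasp [519.4 420.7  48.2] ydir 10.0 j6 0.38 w 9.6 t 16.2 -> shift cm [ 0.32  0.03 -0.12] turn 0.1
```

View pics/o_w.png

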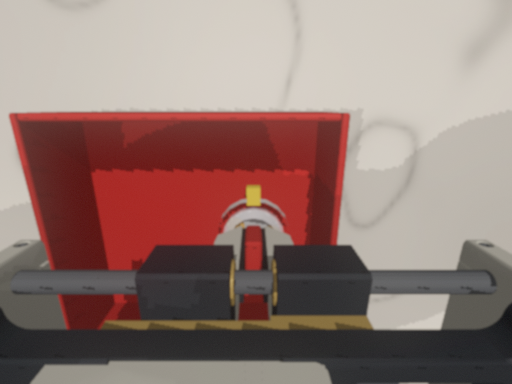

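The carrier is just above the floor, inside the box on the right. Releasing and rising.

Call:
{"fn": "arm_command", "kwargs": {
  "moves": [
    [0.2, 0, 0, 0, 0],
    [0.2, 0, 0, 0, 0.25],
    [0.2, 0, 0, 0, 0.25],
    [0.2, 0, 0, 0, 0.25],
    [-3, 0, 0, 0, 0.25],
    [-7, 0, 0, 0, 0.25],
    [-11, 0, 0, 0, 0.25],
    [-15, 0, 3, 0, 0.25],
    [-17, 0, 7, 0, 0.25],
    [-17, 0, 11, 0, 0.25]
  ]
}}

```text
time: 17.2
tool_pos: [538.4, 308.0, 380.7]
tcp_rot: [2.443, 1.554, 1.048]
contact_force: [0.6, -0.1, -0.3]
grip_width: 22.6
```

```bash
python3 - <<'E'
from h import *
f,K,M=cap("wrist");cv2.imwrite("pics/p_w.png",f);
plan(560,-290,130,22);plan(480,-274,130,16.4)
E
```

```text
grasp [540.6 304.  219.7] ydir 9.8 j6 0.21 w 23.1 t 17.2 -> shift cm [ 8.4  -8.28 58.94] turn -12.2
grasp [540.6 304.  219.7] ydir 9.8 j6 0.21 w 23.1 t 17.2 -> shift cm [  8.37 -15.89  56.  ] turn -6.6
```

View pics/p_w.png

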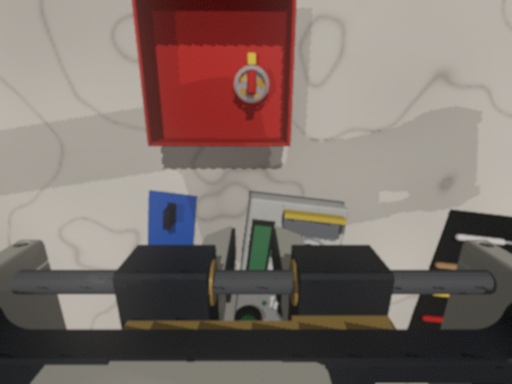

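Red 1 stands in the box at (251,83). Now back for red 2.

Call:
{"fn": "arm_command", "kwargs": {
  "moves": [
    [0, -1, 4, 0, 0.4],
    [0, -2, 9, 0, 0.4],
    [0, -3, 14, 0, 0.4],
    [0, -4, 19, 0, 0.4],
    [0, -6, 24, 0, 0.4],
    [0, -7, 29, 0, 0.4],
    [0, -9, 34, -2, 0.4],
    [0, -10, 39, -4, 0.4],
    [2, -12, 44, -6, 0.4],
    [3, -14, 49, -6.6, 0.4]
  ]
}}

```text
time: 18.25
tool_pos: [489.6, -183.0, 348.7]
tcp_rot: [2.227, 1.559, 0.944]
contact_force: [0.8, -0.2, -0.6]
grip_width: 36.7
```

Call:
{"fn": "arm_command", "kwargs": {
  "moves": [
    [1, -1, 3, 0, 0.4],
    [2, -1.5, 5, 0, 0.4],
    [3.5, -1.7, 6, 0, 0.4],
    [4.5, -1.7, 6.4, 0, 0.4],
    [4.5, -1.7, 6.4, 0, 0.4]
  ]
}}

```text
time: 18.75
tool_pos: [491.6, -248.0, 301.4]
tcp_rot: [2.508, 1.559, 1.225]
contact_force: [-0.4, 0.0, 0.1]
grip_width: 36.5
```

```bash
python3 - <<'E'
from car import *
f,K,M=cap("wrist");f,K,M=cap("wrist");f,K,M=cap("wrist");cv2.imwrite("pics/q_w.png",f);np.savez("q_w.npz",f=f,K=K,M=M)
carriers(f,K,M)
plan(480,-274,43,16.4)
E
```

```text
red px [231.2 220.9] area 258 handle@z37 [ 479.7 -273. ] rect [10.7 28.7]
  no lug
grasp [ 493.2 -246.2  144.5] ydir 16.6 j6 -0.90 w 37.2 t 18.9 -> shift cm [10.12 -2.16  2.36] turn 0.2
```

View pics/q_w.png

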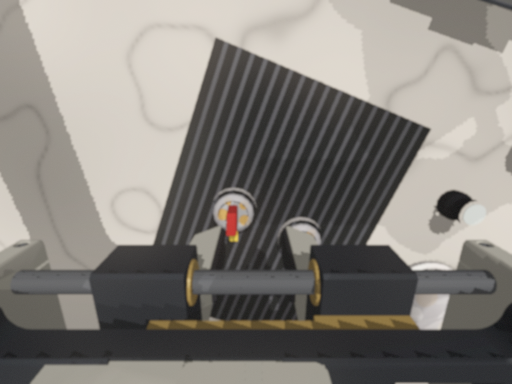

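Red 2's handle at (231,221) is aligned with the jaws, at (480,-273). Descending.

Call:
{"fn": "arm_command", "kwargs": {
  "moves": [
    [2, -1.2, 1.2, 0, 0.4],
    [4, -2.1, 2.3, 0, 0.4],
    [6.5, -2.1, 2.3, 0, 0.4],
    [9, -2.1, 2.3, 0, 0.4],
    [10.1, -2.1, 2.3, 0, 0.4],
    [10.1, -2.1, 2.3, 0, 0.4],
    [10.1, -2.1, 2.3, 0, 0],
    [10.1, -2.1, 2.3, 0, 0],
    [10.1, -2.1, 2.3, 0, 0],
    [10.1, -2.1, 2.3, 0, 0]
  ]
}}

```text
time: 19.9
tool_pos: [479.4, -274.9, 203.0]
tcp_rot: [2.084, 1.559, 0.802]
contact_force: [-2.2, -0.2, 11.5]
grip_width: 9.6
```

Call:
{"fn": "arm_command", "kwargs": {
  "moves": [
    [-2, 0, 0, 0, 0],
    [-6, 0, 0, 0, 0],
    [-11, 0.5, -3, -1, 0],
    [-14, 1, -8, -2, 0],
    [-15, 1, -13, -3, 0],
    [-15, 1, -18, -4, 0],
    [-15, 1, -23, -5, 0],
    [-15, 1, -28, -6, 0],
    [-15, 1, -33, -6.5, 0],
    [-15, 1, -36, -6.5, 0]
  ]
}}

```text
time: 20.9
tool_pos: [383.8, 73.5, 355.7]
tcp_rot: [1.923, 1.558, 0.755]
contact_force: [1.1, 0.3, -0.1]
grip_width: 9.7
```

```bash
python3 - <<'E'
from h import *
plan(448.5,412,150,9.9)
E
```

```text
grasp [385.3  74.9 196.7] ydir 23.1 j6 -0.42 w 9.7 t 20.9 -> shift cm [  5.02  18.97 -28.52] turn 13.2
```

Call:
{"fn": "arm_command", "kwargs": {
  "moves": [
    [0, 3, -4, 3, 0],
    [0, 6, -8, 6, 0],
    [0, 9, -12, 9, 0],
    [0, 12, -16, 13, 0],
    [0, 15, -20, 13, 0],
    [0, 17, -24, 13, 0],
    [1, 19, -27, 13, 0],
    [3, 19, -28.5, 13, 0],
    [5, 19, -28.5, 13, 0],
    [5, 19, -28.5, 13, 0]
  ]
}}

```text
time: 21.9
tool_pos: [446.4, 410.6, 306.3]
tcp_rot: [2.26, 1.564, 0.866]
contact_force: [-0.1, -0.7, -0.4]
grip_width: 9.5
```

```bash
python3 - <<'E'
from h import *
f,K,M=cap("wrist");f,K,M=cap("wrist");cv2.imwrite("pics/r_w.png",f);
plan(448.5,412,47,9.9)
E
```

```text
grasp [448.9 411.8 150.5] ydir 10.1 j6 0.44 w 9.6 t 22.0 -> shift cm [10.35 -0.14  0.04] turn 0.2
```

View pics/r_w.png

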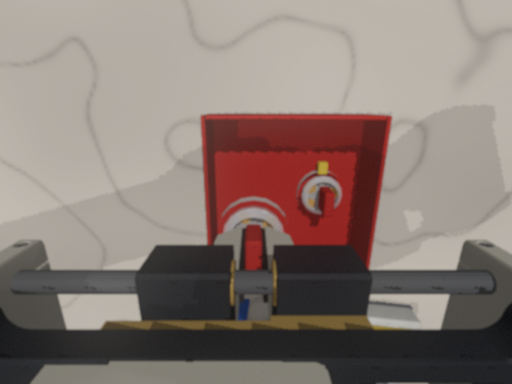

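Held above the left half of the box, with red 1 at (321,190). Lowering and releasing.

Call:
{"fn": "arm_command", "kwargs": {
  "moves": [
    [3, 0.2, 0, 0, 0],
    [6, 0.2, 0, 0, 0],
    [8.5, 0.2, 0, 0, 0],
    [10.2, 0.2, 0, 0, 0],
    [10.5, 0.2, 0, 0, 0],
    [10.5, 0.2, 0, 0, 0.22],
    [10.5, 0.2, 0, 0, 0.22],
    [10.5, 0.2, 0, 0, 0.22],
    [7, 0.2, 0, 0, 0.22],
    [2, 0.2, 0, 0, 0.22]
  ]
}}

```text
time: 23.0
tool_pos: [449.1, 410.5, 288.7]
tcp_rot: [2.243, 1.564, 0.848]
contact_force: [1.5, 0.0, 0.1]
grip_width: 19.8
```

Call:
{"fn": "arm_command", "kwargs": {
  "moves": [
    [-4, 0.2, 2, 0, 0.22],
    [-6, 0.2, 6, 0, 0.22],
    [-6, 0.2, 10, 0, 0.22],
    [-6, 0.2, 12, 0, 0.22]
  ]
}}

```text
time: 23.4
tool_pos: [472.0, 290.0, 350.3]
tcp_rot: [2.033, 1.561, 0.637]
contact_force: [-1.0, -0.1, -0.5]
grip_width: 20.3
```

```bash
python3 - <<'E'
from h import *
f,K,M=cap("wrist");f,K,M=cap("wrist");cv2.imwrite("pics/s_w.png",f);
plan(500,-360,257,22)
E
```

```text
grasp [473.2 291.  190.5] ydir 9.9 j6 0.24 w 20.2 t 23.5 -> shift cm [-6.99 -8.48 64.57] turn -12.1
```

View pics/s_w.png

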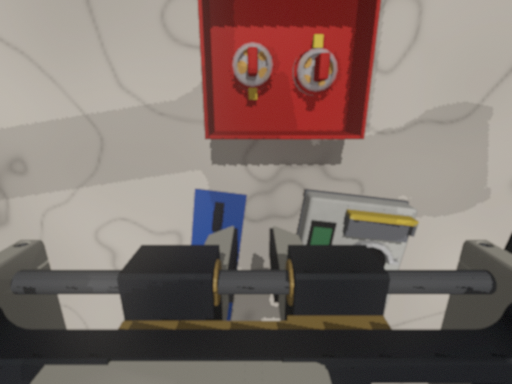

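Both rejects stand in the box at (252,65) and (318,70). Now the first green one at about (465,-360), with the camera on its lug side.

Call:
{"fn": "arm_command", "kwargs": {
  "moves": [
    [0, -0.5, 4, 0, 0.4],
    [0, -1.5, 9, 0, 0.4],
    [0, -2.5, 14, 0, 0.4],
    [0, -3.5, 19, 0, 0.4],
    [0, -4.5, 24, 8, 0.4],
    [0, -5, 29, 16, 0.4],
    [0, -6, 34, 24, 0.4],
    [0, -7, 39, 32, 0.4],
    [0, -8, 44, 40, 0.4],
    [0, -9, 49, 48, 0.4]
  ]
}}

```text
time: 24.5
tool_pos: [468.1, -201.2, 347.5]
tcp_rot: [2.805, 1.561, 0.563]
contact_force: [1.5, 0.2, 0.5]
grip_width: 36.7
```

```bash
python3 - <<'E'
from h import *
plan(460,-360,140,-95)
E
```

```text
grasp [ 469.4 -200.4  188.5] ydir -38.4 j6 0.11 w 36.7 t 24.5 -> shift cm [ 4.76  9.17 13.14] turn 56.6
```

Call:
{"fn": "arm_command", "kwargs": {
  "moves": [
    [0, 1.5, 2, 8, 0.4],
    [0, 3, 4, 16, 0.4],
    [1, 4.5, 6, 24, 0.4],
    [2, 6, 8, 32, 0.4],
    [3, 7, 10, 40, 0.4],
    [4, 8.5, 12, 48, 0.4],
    [4.8, 9.2, 13.1, 56, 0.4],
    [4.8, 9.2, 13.1, 56.6, 0.4],
    [4.8, 9.2, 13.1, 56.6, 0.4]
  ]
}}

```text
time: 25.4
tool_pos: [459.7, -360.1, 298.8]
tcp_rot: [-2.468, 1.561, 0.589]
contact_force: [-0.9, -0.5, 0.7]
grip_width: 36.9
```

```bash
python3 - <<'E'
from car import *
f,K,M=cap("wrist");f,K,M=cap("wrist");f,K,M=cap("wrist");cv2.imwrite("pics/t_w.png",f);np.savez("t_w.npz",f=f,K=K,M=M)
carriers(f,K,M)
plan(465.5,-360,43,-95)
E
```

```text
green px [156.6  94.9] area 463 handle@z37 [ 560.3 -286.1] rect [15.7 33.9]
  lug [ 570.8 -312.8] disc [ 563.4 -286.5] n 100 rms 3.64 lugdist 27.2 yaw -74.4
green px [254.9 196. ] area 261 handle@z37 [ 465.4 -360.2] rect [29.  9.]
  lug [ 493.9 -362.6] disc [ 465.4 -360.9] n 93 rms 3.52 lugdist 28.5 yaw -3.3
grasp [ 461.2 -359.   140.4] ydir -94.8 j6 0.85 w 36.6 t 25.6 -> shift cm [ 9.74  0.12 -0.36] turn 0.2
```

View pics/t_w.png

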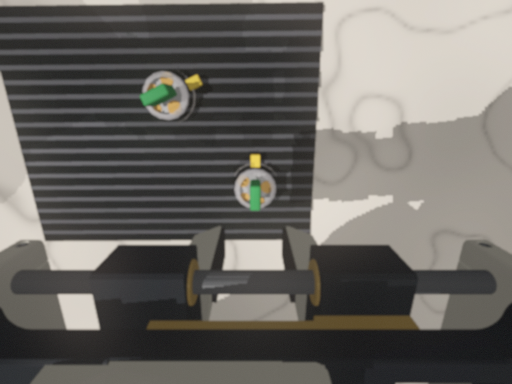

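```bash
python3 - <<'E'
from h import *
d=np.load("t_w.npz");f,K,M=d["f"],d["K"],d["M"]
c=cv2.resize(f[145:225,220:290],None,fx=8,fy=7.5,interpolation=cv2.INTER_CUBIC)
# overlay predicted outline for centre hypothesis
cx,cy,yaw=465.2,-360.2,np.radians(-4.5)
def P(pts,z):
    w=np.array([[cx+x*np.cos(yaw)-y*np.sin(yaw),cy+x*np.sin(yaw)+y*np.cos(yaw),z] for x,y in pts]); return ((proj(w,K,M)-[220,145]+.5)*[8,7.5]).astype(np.int32)
a=np.linspace(0,2*np.pi,90)
cv2.polylines(c,[P(np.c_[25*np.cos(a),25*np.sin(a)],13)],1,(255,0,255),1)
cv2.polylines(c,[P([(24,-4.5),(34,-4.5),(34,4.5),(24,4.5)],13)],1,(255,0,255),1)
cv2.polylines(c,[P([(-12,-5),(12,-5),(12,5),(-12,5)],47)],1,(255,255,0),1)
cv2.imwrite("pics/t_z.png",c)
E
```

```text
(no output)
```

View pics/t_z.png

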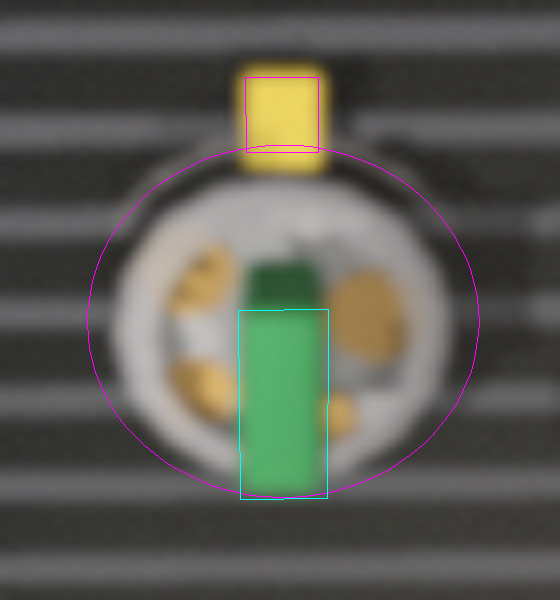

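The overlay matches the handle, with the centre at (465.3,-360.2) and yaw about -4.5°. Descending and gripping.

Call:
{"fn": "arm_command", "kwargs": {
  "moves": [
    [3, 0.12, -0.4, 0, 0.4],
    [6, 0.12, -0.4, 0, 0.4],
    [8.5, 0.12, -0.4, 0, 0.4],
    [9.6, 0.12, -0.4, 0, 0.4],
    [9.7, 0.12, -0.4, 0, 0.4],
    [9.7, 0.12, -0.4, 0, 0.4]
  ]
}}

```text
time: 26.15
tool_pos: [464.9, -360.9, 203.4]
tcp_rot: [-2.711, 1.56, 0.347]
contact_force: [-0.0, -0.9, 0.5]
grip_width: 36.8
```

```bash
python3 - <<'E'
from h import *
plan(465.4,-360.2,43,-94.5)
bot.capture("wrist");plan(465.4,-360.2,43,-94.5)
E
```

```text
grasp [ 466.5 -360.3   44.4] ydir -94.8 j6 0.85 w 36.8 t 26.1 -> shift cm [ 0.14 -0.    0.11] turn -0.3
grasp [ 466.7 -360.6   44.9] ydir -94.8 j6 0.85 w 36.7 t 26.2 -> shift cm [ 0.18 -0.03  0.13] turn -0.3
```

Call:
{"fn": "arm_command", "kwargs": {
  "moves": [
    [0.15, 0, 0.12, 0, 0.4],
    [0.15, 0, 0.12, 0, 0],
    [0.15, 0, 0.12, 0, 0],
    [0.15, 0, 0.12, 0, 0],
    [0.15, 0, 0.12, 0, 0],
    [0.15, 0, 0.12, 0, 0],
    [-1, 0, 0.12, 0, 0],
    [-4, 0, 0.12, 0, 0],
    [-8, 0, 0.12, 0, 0],
    [-12, 0, 0.12, 0, 0]
  ]
}}

```text
time: 27.2
tool_pos: [462.3, -361.1, 325.5]
tcp_rot: [-2.71, 1.56, 0.348]
contact_force: [-0.2, 0.1, -0.6]
grip_width: 9.6
```

```bash
python3 - <<'E'
from h import *
f,K,M=cap("wrist");f,K,M=cap("wrist");cv2.imwrite("pics/u_w.png",f);np.savez("u_w.npz",f=f,K=K,M=M)
plan(637,56.2,160,-87.2)
E
```

```text
grasp [ 466.4 -363.   171.6] ydir -94.8 j6 0.85 w 9.7 t 27.3 -> shift cm [  1.26 -43.2  -13.49] turn -7.6
```

View pics/u_w.png

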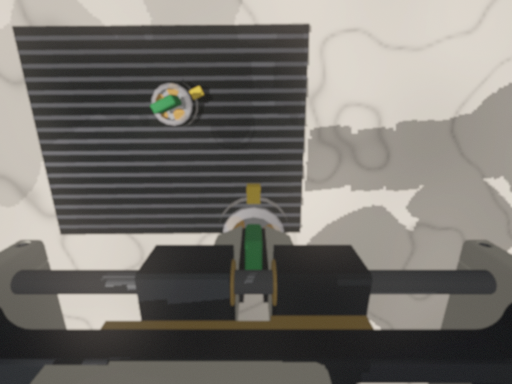

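Call:
{"fn": "arm_command", "kwargs": {
  "moves": [
    [0, -4, -1, 0, 0],
    [0, -9, -2, -1, 0],
    [0, -14, -4, -2, 0],
    [0, -19, -6, -3, 0],
    [0, -24, -8, -4, 0],
    [0, -29, -10, -5, 0],
    [0, -34, -12, -6, 0],
    [0, -39, -13, -7, 0],
    [0, -42, -13.5, -7.6, 0],
    [0, -43.2, -13.5, -7.6, 0]
  ]
}}

```text
time: 28.3
tool_pos: [634.3, 62.0, 331.0]
tcp_rot: [2.888, 1.552, -0.2]
contact_force: [0.4, -0.4, -0.2]
grip_width: 9.6
```

```bash
python3 - <<'E'
from h import *
f,K,M=cap("wrist");f,K,M=cap("wrist");f,K,M=cap("wrist");cv2.imwrite("pics/v_w.png",f);np.savez("v_w.npz",f=f,K=K,M=M)
plan(637,56.2,100,-87.2)
E
```

```text
grasp [636.4  56.6 172.1] ydir -87.1 j6 1.49 w 9.7 t 28.4 -> shift cm [ 7.21 -0.01  0.07] turn 0.1
```

View pics/v_w.png

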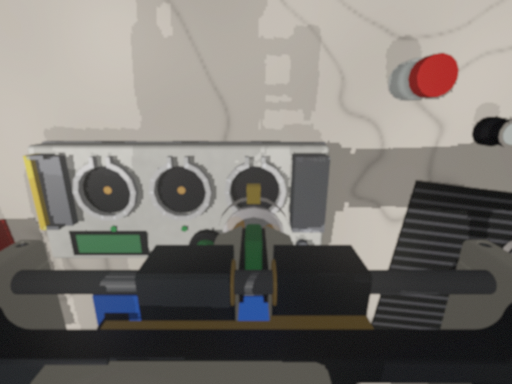

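The carrier is above nest 1, at (255,190), with its lug pointing to the slot. The nest 2 and nest 3 dots at (181,190) and (108,190) are visible, so I'll cross-check the nests from this viewpoint and the carrier's place in the grip.

```bash
cat > lugm.py <<'E'
from h import *
def lug(f,K,M,box=(235,150,275,235),hz=None):
    hsv=cv2.cvtColor(f,cv2.COLOR_BGR2HSV);H,S,V=[hsv[...,i].astype(int) for i in range(3)]
    m=np.zeros(H.shape,bool);m[box[1]:box[3],box[0]:box[2]]=1
    n,l,s,c=cv2.connectedComponentsWithStats(((H>18)&(H<38)&(S>110)&(V>60)&m).astype(np.uint8))
    i=1+np.argmax(s[1:,4]); pts=np.argwhere(l==i)[:,::-1]
    p,Rm,o=pose(); g=p+159*Rm[:,0]
    z=g[2]-30.3 if hz is None else hz
    w=ray(pts,K,M,z); q=(w-p)@Rm
    cc=ray(c[i],K,M,z)[0]
    print("lug px",c[i].round(1),s[i,:5],"tool y %.1f..%.1f c %.1f"%(q[:,1].min(),q[:,1].max(),((cc-p)@Rm)[1]),"tool -z %.1f..%.1f c %.1f"%((-q[:,2]).min(),(-q[:,2]).max(),-((cc-p)@Rm)[2]))
E
python3 - <<'E'
from lugm import *
from nests import run
d=np.load("v_w.npz");f,K,M=d["f"],d["K"],d["M"]
run(f,K,M,(75,150,215,225)); lug(f,K,M)
E
```

```text
dark 1501 [180.  189.8] [41.6 46.8] [632.9 135.7  34. ]
dark 1227 [105.5 192.3] [35.  47.8] [626.1 214.8  34. ]
dot 46 [107.4 189.9] [629.2 211.9  35. ]
dot 47 [180.8 190. ] [633.  134.5  35. ]
lug px [253.2 193.4] [246 184  15  20 265] tool y -7.0..2.1 c -2.4 tool -z 22.2..35.2 c 28.8
```

```bash
python3 - <<'E'
from lugm import *
d=np.load("v_w.npz");f,K,M=d["f"],d["K"],d["M"]
c=bot.capture("wrist");print(np.array(c["T_tool_cam"]).round(4).tolist())
f,K,M=cap("wrist")
hsv=cv2.cvtColor(f,cv2.COLOR_BGR2HSV);H,S,V=[hsv[...,i].astype(int) for i in range(3)]
p,Rm,o=pose(); g=p+159*Rm[:,0]; print(Rm[:,0],g)
for r in range(228,270,4):
    c=np.where((H[r,235:275]>45)&(H[r,235:275]<90)&(S[r,235:275]>80))[0]+235
    if len(c): 
        for z in (g[2]+3.7,):
            q=(ray([[c.min()-.5,r],[c.max()+.5,r]],K,M,z)-p)@Rm; print(r,c.min(),c.max(),q[:,1:].round(1).tolist())
lug(f,K,M)
cv2.imwrite("pics/v_z.png",cv2.resize(f[150:300,180:330],None,fx=4,fy=4,interpolation=cv2.INTER_CUBIC))
E
```

```text
[[-0.0011, -0.3081, 0.9513, 20.1831], [1.0, -0.0014, 0.0006, -0.4322], [0.0012, 0.9513, 0.3081, -83.8349], [0.0, 0.0, 0.0, 1.0]]
[ 0.01820594 -0.00604835 -0.99981596] [636.51134522  54.66979447 172.43617268]
228 247 260 [[-4.7, -19.9], [3.0, -19.9]]
232 246 260 [[-5.2, -17.5], [3.0, -17.5]]
236 245 261 [[-5.8, -15.1], [3.6, -15.1]]
240 245 261 [[-5.8, -12.7], [3.6, -12.7]]
244 245 262 [[-5.8, -10.3], [4.2, -10.2]]
248 245 262 [[-5.9, -7.8], [4.2, -7.7]]
252 245 261 [[-5.9, -5.3], [3.6, -5.2]]
256 245 262 [[-5.9, -2.8], [4.2, -2.7]]
260 245 262 [[-5.9, -0.2], [4.3, -0.2]]
264 244 262 [[-6.5, 2.4], [4.3, 2.4]]
268 245 262 [[-6.0, 5.0], [4.3, 5.0]]
lug px [253.2 193.5] [246 184  15  20 267] tool y -5.7..3.5 c -1.0 tool -z 22.0..35.0 c 28.6
```

View pics/v_z.png

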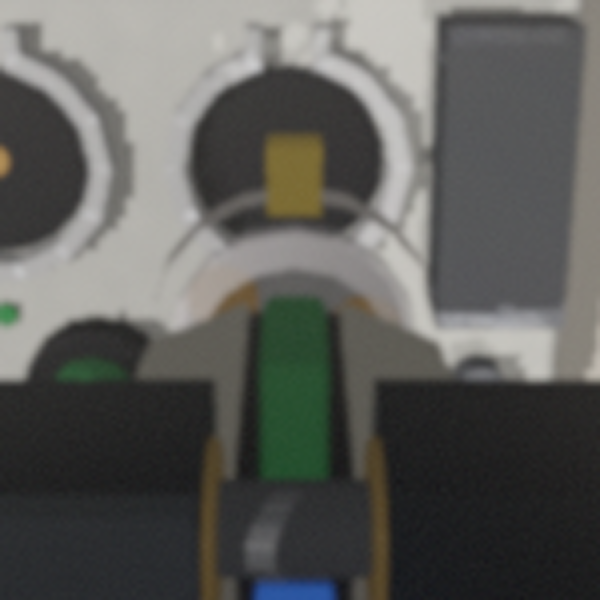

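```bash
python3 - <<'E'
from h import *
for i in range(6):
    bot.capture("wrist")
    p,Rm,o=pose(); print(o["time"],(p).round(2),o["tcp_rot"].round(4),(p+159*Rm[:,0]).round(2), o["joint_positions"].round(4), o["dq"].round(3))
E
```

```text
28.6 [633.68  55.29 331.56] [ 2.785   1.5513 -0.3094] [636.62  54.35 172.59] [-0.0322  0.6002  1.3065 -0.0057  1.2162  1.4933] [-0.007 -0.002 -0.002  0.001 -0.001  0.004]
28.65 [633.74  55.2  331.66] [ 2.7933  1.5511 -0.3014] [636.72  54.28 172.69] [-0.0323  0.6001  1.3064 -0.0056  1.2162  1.4935] [ 0.    -0.001 -0.003  0.003 -0.001  0.002]
28.7 [633.79  55.31 331.7 ] [ 2.8051  1.551  -0.2897] [636.8   54.42 172.73] [-0.0322  0.6001  1.3062 -0.0054  1.2162  1.4936] [ 0.005 -0.    -0.004  0.003 -0.     0.003]
28.75 [633.82  55.49 331.74] [ 2.8088  1.551  -0.2858] [636.84  54.6  172.77] [-0.0319  0.6002  1.306  -0.0053  1.2162  1.4937] [ 0.008  0.003 -0.003 -0.     0.001 -0.   ]
28.8 [633.84  55.74 331.74] [ 2.8103  1.5509 -0.2839] [636.87  54.86 172.77] [-0.0315  0.6002  1.3059 -0.0053  1.2163  1.4937] [ 0.009  0.    -0.003  0.001 -0.001  0.001]
28.85 [633.87  56.01 331.72] [ 2.8123  1.5509 -0.2816] [636.9   55.13 172.75] [-0.0311  0.6003  1.3058 -0.0053  1.2163  1.4938] [ 0.008 -0.001 -0.001  0.002  0.     0.   ]
```

```bash
cat >> h.py <<'E'
def planc(cx,cy,cz,yd,off=199.3):
    """aim the carrier origin (off mm ahead of TCP)"""
    p,Rm,o=pose(); g=p+off*Rm[:,0]
    cur=np.degrees(np.arctan2(Rm[1,1],Rm[0,1]))
    s=Rm.T@(np.array([cx,cy,cz])-g)/10
    t=-((yd-cur+180)%360-180)
    print("carrier",g.round(1),"ydir %.1f"%cur,"tilt",Rm[:2,0].round(4),"w %.1f"%o["grip_width"],"t %.2f"%o["time"],"-> shift",s.round(2),"turn",round(t,1))
E
python3 - <<'E'
from h import *
planc(637,56.8,48,-87.2)
E
```

```text
carrier [637.7  54.9 132.5] ydir -87.3 tilt [ 0.0191 -0.0055] w 9.6 t 28.85 -> shift [ 8.44 -0.25  0.22] turn -0.1
```

Call:
{"fn": "arm_command", "kwargs": {
  "moves": [
    [2, -0.1, 0.1, 0, 0],
    [4, -0.15, 0.2, 0, 0],
    [6, -0.2, 0.2, 0, 0],
    [7.5, -0.2, 0.2, 0, 0],
    [8.2, -0.2, 0.2, 0, 0],
    [8.4, -0.2, 0.2, 0, 0],
    [8.4, -0.2, 0.2, 0, 0],
    [8.4, -0.2, 0.2, 0, 0]
  ]
}}

```text
time: 29.65
tool_pos: [633.7, 57.4, 248.7]
tcp_rot: [2.833, 1.549, -0.261]
contact_force: [-0.4, 0.0, -1.1]
grip_width: 10.1
```

```bash
python3 - <<'E'
from lugm import *
planc(637,56.8,48,-87.2)
for i in range(8): bot.capture("wrist")
planc(637,56.8,48,-87.2)
f,K,M=cap("wrist");np.savez("w_w.npz",f=f,K=K,M=M);cv2.imwrite("pics/w_w.png",f)
lug(f,K,M)
from nests import run
run(f,K,M,(0,130,200,245))
planc(637,56.8,48,-87.2)
E
```

```text
carrier [637.8  56.3  49.4] ydir -87.3 tilt [ 0.0208 -0.0056] w 10.1 t 29.65 -> shift [ 0.14 -0.06  0.08] turn -0.1
carrier [637.3  56.4  48.6] ydir -87.3 tilt [ 0.0194 -0.0055] w 9.9 t 30.05 -> shift [ 0.06 -0.04  0.03] turn -0.1
lug px [253.1 194.1] [246 185  15  19 260] tool y -5.0..4.3 c -0.3 tool -z 22.0..34.4 c 28.2
dark 2733 [149.8 219.1] [53.4 66.7] [634.  136.1  34. ]
dark 2479 [ 45.7 219.1] [47.5 68.8] [630.5 215.7  34. ]
dark 65 [  2.4 239.8] [ 5.7 16.1] [611.5 252.5  34. ]
dot 100 [ 49.6 221.1] [629.4 212.2  35. ]
dot 99 [151.7 220.6] [633.2 134.3  35. ]
carrier [637.2  56.4  48.5] ydir -87.3 tilt [ 0.0192 -0.0055] w 9.6 t 30.10 -> shift [ 0.05 -0.04  0.02] turn -0.1
```

View pics/w_w.png

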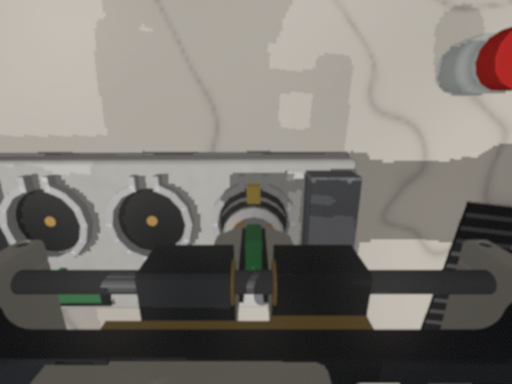

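The nest 1 centre extrapolates to (637.0, 56.4) and the carrier is at (637.2, 56.4). Lowering.

Call:
{"fn": "arm_command", "kwargs": {
  "moves": [
    [0.4, 0, 0.02, 0, 0],
    [0.7, 0, 0.02, 0, 0],
    [1.0, 0, 0.02, 0, 0],
    [1.2, 0, 0.02, 0, 0],
    [1.35, 0, 0.02, 0, 0],
    [1.35, 0, 0.02, 0, 0],
    [1.35, 0, 0.02, 0, 0]
  ]
}}

```text
time: 30.8
tool_pos: [633.5, 57.4, 234.3]
tcp_rot: [2.817, 1.551, -0.277]
contact_force: [0.2, 0.9, 0.3]
grip_width: 9.6
```

```bash
python3 - <<'E'
from lugm import *
planc(637,56.4,34,-87.2)
bot.capture("wrist")
f,K,M=cap("wrist");np.savez("x_w.npz",f=f,K=K,M=M);cv2.imwrite("pics/x_w.png",cv2.resize(f[140:300,180:330],None,fx=4,fy=3.6))
planc(637,56.4,34,-87.2); print(bot.get_obs()["contact_force"])
E
```

```text
carrier [637.3  56.3  35.1] ydir -87.3 tilt [ 0.0193 -0.0055] w 9.6 t 30.80 -> shift [ 0.11 -0.01  0.03] turn -0.1
carrier [637.4  56.3  35.2] ydir -87.3 tilt [ 0.0196 -0.0055] w 9.9 t 30.90 -> shift [ 0.12 -0.01  0.04] turn -0.1
[ 0.28021634  0.08000599 -0.92238789]
```

View pics/x_w.png

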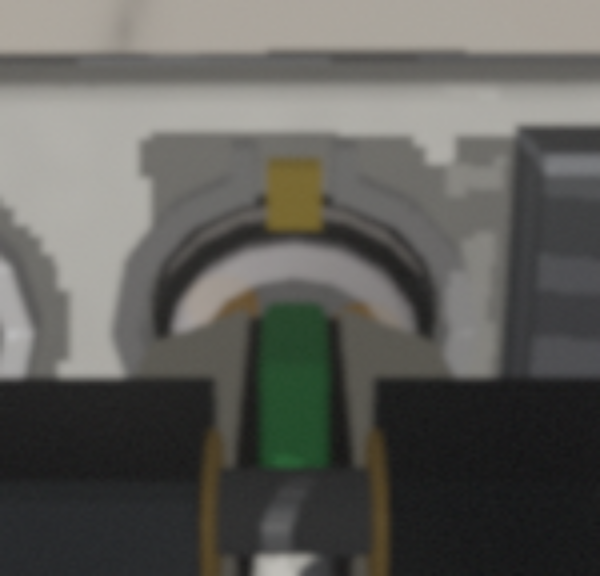

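No contact force at 1 mm above the floor, and the lug sits in the slot. Releasing.

Call:
{"fn": "arm_command", "kwargs": {
  "moves": [
    [0.08, 0, 0, 0, 0],
    [0.08, 0, 0, 0, 0.25],
    [0.08, 0, 0, 0, 0.25],
    [0.08, 0, 0, 0, 0.25],
    [-1, 0, 0, 0, 0.25],
    [-4, 0, 0, 0, 0.25],
    [-8, 0, 0, 0, 0.25],
    [-11, 0, 1, 0, 0.25],
    [-12, 0, 3, 0, 0.25],
    [-12, 0, 5, 0, 0.25]
  ]
}}

```text
time: 31.9
tool_pos: [581.0, 55.7, 356.8]
tcp_rot: [2.871, 1.545, -0.222]
contact_force: [0.5, -0.3, -0.2]
grip_width: 22.8
```

```bash
python3 - <<'E'
from lugm import *
bot.capture("wrist");bot.capture("wrist")
f,K,M=cap("wrist");np.savez("y_w.npz",f=f,K=K,M=M);cv2.imwrite("pics/y_w.png",f)
plan(540,-275,230,-130)
plan(560.2,-286,140,-158.5)
E
```

```text
grasp [584.   54.8 195.8] ydir -87.3 j6 1.49 w 22.9 t 32.0 -> shift cm [-3.33 32.76  5.9 ] turn 42.7
grasp [584.   54.8 195.8] ydir -87.3 j6 1.49 w 22.9 t 32.0 -> shift cm [ 5.72 33.89  4.12] turn 71.2
```

View pics/y_w.png

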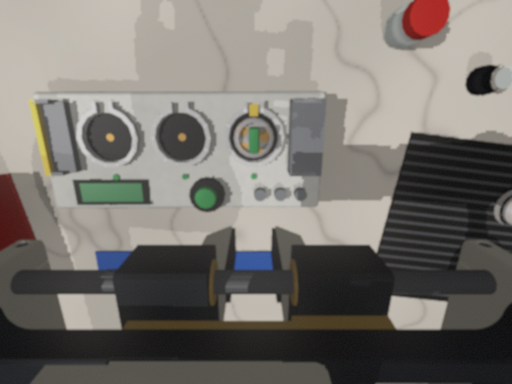

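The green carrier sits in nest 1 at (254,137), lug in slot. Going for the second green one.

Call:
{"fn": "arm_command", "kwargs": {
  "moves": [
    [0, 3, 0, 4, 0.4],
    [0, 7, 1, 11, 0.4],
    [0, 11, 1, 19, 0.4],
    [0, 15, 2, 27, 0.4],
    [0, 19, 2, 35, 0.4],
    [0, 23, 3, 43, 0.4],
    [0, 27, 3, 51, 0.4],
    [1, 30, 4, 59, 0.4],
    [2, 33, 4, 67, 0.4],
    [3, 33.9, 4.1, 71, 0.4]
  ]
}}

```text
time: 33.05
tool_pos: [556.8, -288.6, 325.6]
tcp_rot: [-2.252, 1.548, -0.31]
contact_force: [0.1, -0.7, -0.1]
grip_width: 36.7
```

```bash
python3 - <<'E'
from car import *
for i in range(4): bot.capture("wrist")
f,K,M=cap("wrist");cv2.imwrite("pics/z_w.png",f);np.savez("z_w.npz",f=f,K=K,M=M)
carriers(f,K,M)
plan(560.2,-286,43.5,-158.4)
E
```

```text
green px [255.  192.3] area 201 handle@z37 [ 560.5 -285.7] rect [26.  8.]
  lug [ 570.9 -312.7] disc [ 558.6 -287.3] n 87 rms 3.86 lugdist 28.2 yaw -64.1
grasp [ 560.4 -285.4  167.5] ydir -158.1 j6 2.16 w 36.7 t 33.3 -> shift cm [12.4   0.27  0.12] turn 0.3
```

View pics/z_w.png

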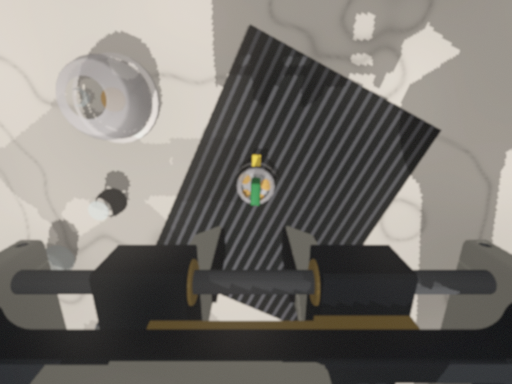

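The green handle at (255,192) is aligned; the dome and loupe stay off to the left. Descending.

Call:
{"fn": "arm_command", "kwargs": {
  "moves": [
    [3, 0.1, 0.05, 0.3, 0.4],
    [6, 0.1, 0.05, 0.3, 0.4],
    [9, 0.1, 0.05, 0.5, 0.4],
    [11.5, 0.1, 0.05, 0.5, 0.4],
    [12.2, 0.1, 0.05, 0.5, 0.4],
    [12.2, 0.1, 0.05, 0.5, 0.4],
    [12.2, 0.1, 0.05, 0.5, 0.4]
  ]
}}

```text
time: 34.0
tool_pos: [559.3, -285.0, 206.2]
tcp_rot: [-2.229, 1.546, -0.285]
contact_force: [0.9, 0.1, 0.7]
grip_width: 36.9
```

```bash
python3 - <<'E'
from h import *
plan(560.4,-285.8,43.5,-158.7)
for i in range(3): bot.capture("wrist")
plan(560.4,-285.8,43.5,-158.7); planc(560.4,-285.8,3,-158.7)
E
```

```text
grasp [ 563.  -286.1   47.2] ydir -158.6 j6 2.17 w 36.9 t 34.0 -> shift cm [0.37 0.24 0.13] turn 0.1
grasp [ 562.8 -286.4   47.3] ydir -158.6 j6 2.17 w 36.9 t 34.1 -> shift cm [0.37 0.21 0.15] turn 0.1
carrier [ 563.8 -286.7    7. ] ydir -158.6 tilt [ 0.0238 -0.0071] w 36.9 t 34.15 -> shift [0.39 0.29 0.21] turn 0.1
```

Call:
{"fn": "arm_command", "kwargs": {
  "moves": [
    [0.2, 0.2, 0.15, 0, 0.4],
    [0.33, 0.2, 0.15, 0, 0.4],
    [0.33, 0.2, 0.15, 0, 0],
    [0.33, 0.2, 0.15, 0, 0],
    [0.33, 0.2, 0.15, 0, 0],
    [0.33, 0.2, 0.15, 0, 0],
    [0.33, 0.2, 0.15, 0, 0]
  ]
}}

```text
time: 34.85
tool_pos: [556.6, -284.7, 203.0]
tcp_rot: [-2.241, 1.546, -0.297]
contact_force: [-1.7, -0.2, 1.5]
grip_width: 9.7
```

```bash
python3 - <<'E'
from h import *
plan(560.4,-285.8,43.5,-158.7);planc(560.4,-285.8,3,-158.7); print(bot.get_obs()["contact_force"])
E
```

```text
grasp [ 560.3 -285.8   44. ] ydir -158.6 j6 2.17 w 9.7 t 34.9 -> shift cm [ 0.05 -0.01 -0.  ] turn 0.1
carrier [ 561.2 -286.1    3.7] ydir -158.6 tilt [ 0.0234 -0.0072] w 9.7 t 34.85 -> shift [0.07 0.07 0.06] turn 0.1
[-1.72901491 -0.24052961  1.45926752]
```

Call:
{"fn": "arm_command", "kwargs": {
  "moves": [
    [-1, 0, 0, 0, 0],
    [-4, 0, 0, 0, 0],
    [-8, 0, 0, 0, 0],
    [-12, 0, 0, 0, 0],
    [-12.5, 0, 0, 0, 0]
  ]
}}

```text
time: 35.35
tool_pos: [554.5, -284.3, 334.6]
tcp_rot: [-2.329, 1.536, -0.385]
contact_force: [-0.2, 0.8, -0.0]
grip_width: 9.4
```

```bash
python3 - <<'E'
from h import *
plan(631,134.4,172,-87.2)
E
```

```text
grasp [ 559.7 -286.4  175.7] ydir -158.6 j6 2.17 w 9.4 t 35.4 -> shift cm [  0.04 -21.99  36.58] turn -71.4
```

Call:
{"fn": "arm_command", "kwargs": {
  "moves": [
    [0, -2, 3, -6, 0],
    [0, -4, 7, -14, 0],
    [0, -6.5, 11, -22, 0],
    [0, -9, 15, -30, 0],
    [0, -11.5, 19, -38, 0],
    [0, -14, 23, -46, 0],
    [0, -16.5, 27, -54, 0],
    [0, -19, 31, -62, 0],
    [0, -21, 35, -70, 0],
    [0, -22, 36.6, -71.4, 0]
  ]
}}

```text
time: 36.35
tool_pos: [625.4, 140.8, 331.0]
tcp_rot: [2.729, 1.537, -0.356]
contact_force: [-0.1, -0.5, -0.2]
grip_width: 9.7
```

```bash
python3 - <<'E'
from lugm import *
from nests import run
for i in range(8): bot.capture("wrist")
f,K,M=cap("wrist");np.savez("aa_w.npz",f=f,K=K,M=M);cv2.imwrite("pics/aa_w.png",f)
planc(633.1,134.4,48,-87.2,200); lug(f,K,M); run(f,K,M,(0,130,245,225))
E
```

```text
carrier [632.5 132.6 131.6] ydir -87.4 tilt [ 0.0325 -0.0134] w 9.8 t 36.80 -> shift [ 8.35 -0.3   0.19] turn -0.2
lug px [253.5 193.4] [247 184  14  20 269] tool y -4.2..4.4 c 0.1 tool -z 21.8..34.8 c 28.5
dark 1557 [175.6 190.7] [42.5 47.3] [628.9 213.5  34. ]
dark 448 [236.3 186.2] [17.3 32.3] [636.4 149.2  34. ]
dark 65 [141.  206.3] [ 1.8 31.2] [609.8 251.3  34. ]
dot 493 [108.6 192. ] [624.9 283.7  35. ]
dot 53 [176.5 190.6] [629.3 212.2  35. ]
dot 14 [240.9 223.1] [594.9 142.9  35. ]
```

View pics/aa_w.png

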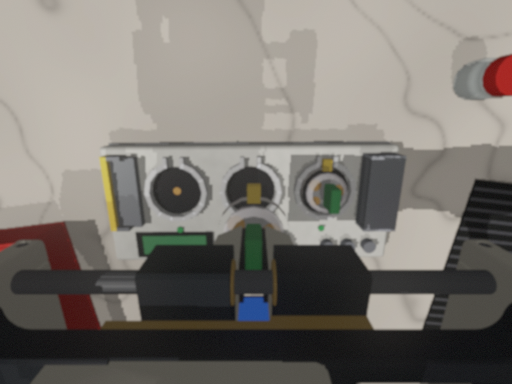

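Nest 2 is right under the carrier and its lug faces the slot. Lowering to just above the ring.

Call:
{"fn": "arm_command", "kwargs": {
  "moves": [
    [2, -0.1, 0.1, 0, 0],
    [4, -0.2, 0.2, 0, 0],
    [6, -0.3, 0.2, -0.2, 0],
    [7.5, -0.3, 0.2, -0.2, 0],
    [8.2, -0.3, 0.2, -0.2, 0],
    [8.3, -0.3, 0.2, -0.2, 0],
    [8.3, -0.3, 0.2, -0.2, 0],
    [8.3, -0.3, 0.2, -0.2, 0]
  ]
}}

```text
time: 37.6
tool_pos: [626.8, 136.9, 249.5]
tcp_rot: [2.725, 1.534, -0.367]
contact_force: [-0.1, 0.4, -0.8]
grip_width: 9.8
```

```bash
python3 - <<'E'
from lugm import *
from nests import run
for i in range(10): bot.capture("wrist")
f,K,M=cap("wrist");np.savez("ab_w.npz",f=f,K=K,M=M);cv2.imwrite("pics/ab_w.png",f)
planc(633.1,134.4,48,-87.2,200); lug(f,K,M); run(f,K,M,(0,130,225,245))
E
```

```text
carrier [633.  134.4  48.5] ydir -87.1 tilt [ 0.0325 -0.0134] w 10.1 t 38.15 -> shift [ 0.05  0.   -0.01] turn 0.1
lug px [253.5 194.1] [247 185  14  19 253] tool y -4.4..4.2 c -0.1 tool -z 21.8..34.2 c 28.0
dark 361 [ 98.1 217.2] [ 5.  90.9] [629.6 253.2  34. ]
dark 2773 [149.8 218.8] [54.1 67. ] [630. 214.  34.]
dark 63 [222.6 216.9] [ 3.2 20.8] [633.9 158.1  34. ]
dot 869 [ 51.9 212.4] [632.5 286.7  35. ]
dot 103 [151.6 220.1] [629.3 212.3  35. ]
```

View pics/ab_w.png

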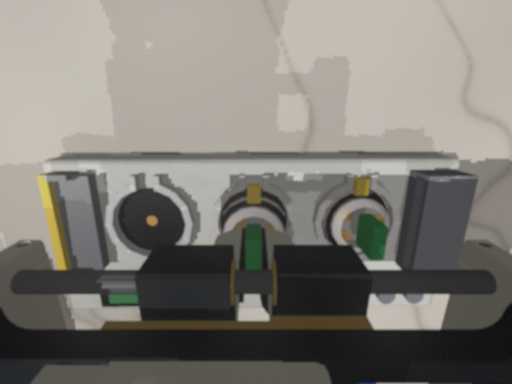

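Aligned to within a fraction of a millimetre. Lowering in.

Call:
{"fn": "arm_command", "kwargs": {
  "moves": [
    [0.4, 0, 0.01, 0, 0],
    [0.7, 0, 0.02, 0, 0],
    [1.0, 0, 0.03, 0, 0],
    [1.2, 0, 0.04, 0, 0],
    [1.35, 0, 0.04, 0, 0],
    [1.35, 0, 0.04, 0, 0],
    [1.35, 0, 0.04, 0, 0]
  ]
}}

```text
time: 38.85
tool_pos: [626.6, 136.9, 234.9]
tcp_rot: [2.703, 1.536, -0.389]
contact_force: [0.1, 0.4, -0.6]
grip_width: 9.5
```

```bash
python3 - <<'E'
from lugm import *
f,K,M=cap("wrist");np.savez("ac_w.npz",f=f,K=K,M=M);cv2.imwrite("pics/ac_w.png",cv2.resize(f[140:300,180:330],None,fx=4,fy=3.6))
planc(633.1,134.4,34,-87.2,200); print(bot.get_obs()["contact_force"])
E
```

```text
carrier [633.1 134.2  35.1] ydir -87.1 tilt [ 0.0327 -0.0134] w 10.1 t 38.90 -> shift [ 0.11 -0.02  0.01] turn 0.1
[-0.12658228  0.17962893 -0.78467977]
```

View pics/ac_w.png

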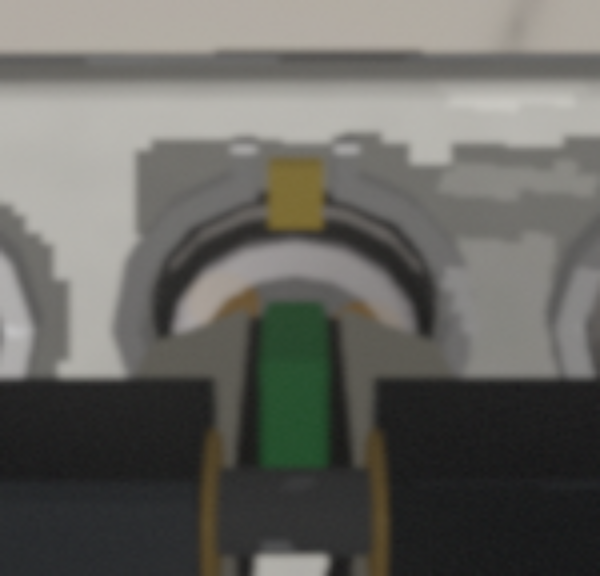

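The lug is in the slot with no contact force. Releasing and backing off for a look.

Call:
{"fn": "arm_command", "kwargs": {
  "moves": [
    [0.06, 0, 0, 0, 0],
    [0.06, 0, 0, 0, 0.22],
    [0.06, 0, 0, 0, 0.22],
    [0.06, 0, 0, 0, 0.22],
    [-1, 0, 0, 0, 0.22],
    [-4, 0, 0, 0, 0.22],
    [-8, 0, 0, 0, 0.22],
    [-11, 0, 1, 0, 0.22],
    [-12, 0, 4, 0, 0.22],
    [-12, 0, 7, 0, 0.22]
  ]
}}

```text
time: 39.9
tool_pos: [552.4, 135.0, 355.7]
tcp_rot: [2.771, 1.53, -0.32]
contact_force: [0.7, 0.3, -1.5]
grip_width: 20.3
```

```bash
python3 - <<'E'
from h import *
for i in range(6): bot.capture("wrist")
f,K,M=cap("wrist");np.savez("ad_w.npz",f=f,K=K,M=M);cv2.imwrite("pics/ad_w.png",cv2.resize(f[60:240,60:360],None,fx=2.6,fy=2.6,interpolation=cv2.INTER_CUBIC))
plan(570,105.8,80)
f,K,M=cap("scene");cv2.imwrite("pics/ad_s.png",f)
f,K,M=cap("top");cv2.imwrite("pics/ad_t.png",f)
E
```

```text
grasp [559.  132.8 194. ] ydir -87.2 j6 1.64 w 20.3 t 40.2 -> shift cm [11.46  2.58 -0.58] turn None
```

View pics/ad_w.png

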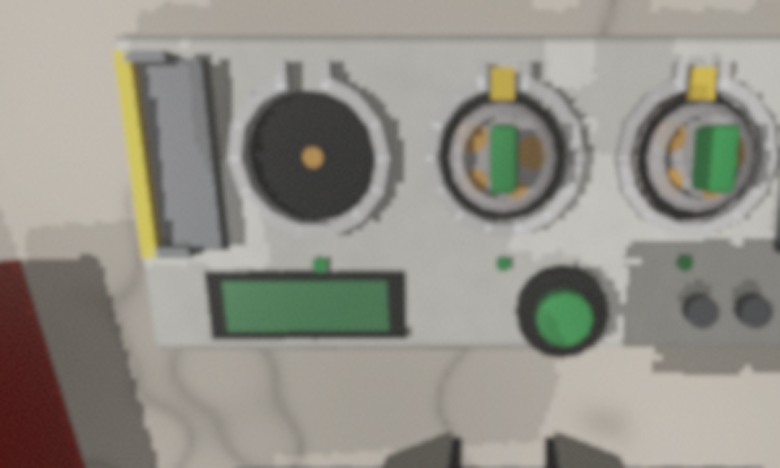

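View pics/ad_s.png

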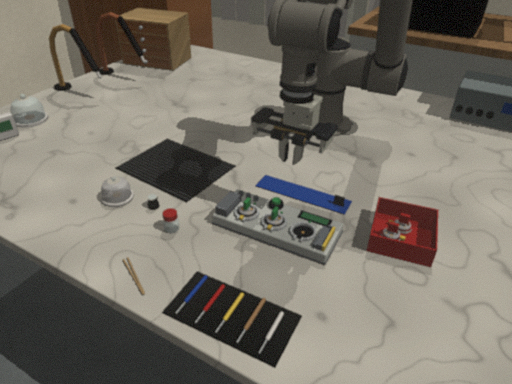

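View pics/ad_t.png

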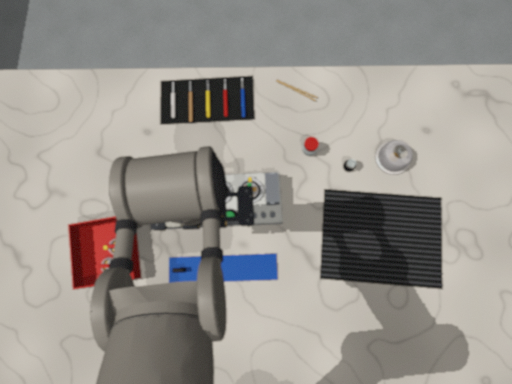

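The mat is empty, both green carriers are seated with lugs in their slots, both reds are in the box, and the strip is flat. Quick numeric check, then locating the button.

```bash
python3 - <<'E'
from h import *
d=np.load("ad_w.npz");f,K,M=d["f"],d["K"],d["M"]
hsv=cv2.cvtColor(f,cv2.COLOR_BGR2HSV);H,S,V=[hsv[...,i].astype(int) for i in range(3)]
m=np.zeros(H.shape,bool);m[70:235,150:380]=1
n,l,s,c=cv2.connectedComponentsWithStats(((H>18)&(H<36)&(S>130)&(V>110)&m).astype(np.uint8))
for i in range(1,n):
    if s[i,4]>40: print("yellow",c[i].round(1),s[i,4],ray(c[i],K,M,44)[0].round(1))
n,l,s,c=cv2.connectedComponentsWithStats(((H>45)&(H<90)&(S>80)&m).astype(np.uint8))
for i in range(1,n):
    if s[i,4]>60: print("green",c[i].round(1),s[i,2:],[ray(c[i],K,M,z)[0].round(1).tolist() for z in (44,48,71)])
n,l,s,c=cv2.connectedComponentsWithStats(((V<65)&m).astype(np.uint8))
for i in range(1,n):
    if s[i,4]>60: print("dark",c[i].round(1),s[i],ray(c[i],K,M,36)[0].round(1))
planc(570.5,105.8,70,-87.2,178)
E
```

```text
yellow [253.   92.4] 82 [660.1 135.9  44. ]
yellow [329.6  92.2] 102 [664.1  58.4  44. ]
green [253.4 120.9] [ 10  25 239] [[632.3, 134.1, 44.0], [632.4, 134.2, 48.0], [632.8, 134.6, 71.0]]
green [335.2 120.7] [ 17  25 380] [[636.6, 49.0, 44.0], [636.6, 50.2, 48.0], [636.8, 57.3, 71.0]]
green [179.6 177.6] [  59   19 1018] [[568.6, 211.8, 44.0], [569.5, 210.8, 48.0], [575.0, 205.1, 71.0]]
green [276.5 182. ] [ 22  23 398] [[568.4, 105.4, 44.0], [569.3, 105.9, 48.0], [574.8, 108.6, 71.0]]
dark [179.  119.7] [ 156   97   47   47 1617] [629.5 212.8  36. ]
dark [235.5 116.7] [230  97  17  45  76] [635.5 153.2  36. ]
dark [270.9 116.3] [259  97  18  43  98] [637.8 115.6  36. ]
dark [313.2 121.2] [306  97  20  47 109] [634.9  70.1  36. ]
dark [275.5 175.8] [260 163  33  33 370] [573.5 106.2  36. ]
dark [210.4 175.3] [193 166  22  23 118] [570.8 179.3  36. ]
carrier [559.4 132.6 174.5] ydir -87.2 tilt [ 0.0328 -0.0134] w 20.3 t 40.35 -> shift [10.52  2.57 -0.64] turn 0.0
```

Both handles lie over the nest centres to within about 1 mm. Moving above the button at (570,106) with the fingers shut.

Call:
{"fn": "arm_command", "kwargs": {
  "moves": [
    [0, 1, -0.3, 0, 0],
    [1, 2.5, -0.6, 0, 0],
    [3, 2.6, -0.6, 0, 0],
    [6, 2.6, -0.6, 0, 0],
    [9, 2.6, -0.6, 0, 0],
    [10.4, 2.6, -0.6, 0, 0],
    [10.4, 2.6, -0.6, 0, 0],
    [10.4, 2.6, -0.6, 0, 0]
  ]
}}

```text
time: 41.15
tool_pos: [564.6, 107.0, 248.9]
tcp_rot: [2.699, 1.536, -0.394]
contact_force: [0.3, -0.2, 0.3]
grip_width: 0.7
```

```bash
python3 - <<'E'
from h import *
for i in range(6): bot.capture("wrist")
f,K,M=cap("wrist");cv2.imwrite("pics/ae_w.png",f)
planc(570,105.8,46,-87.2,178)
f,K,M=cap("scene");cv2.imwrite("pics/ae_s.png",cv2.resize(f[130:270,190:380],None,fx=4,fy=4,interpolation=cv2.INTER_CUBIC))
E
```

```text
carrier [570.4 105.5  71.9] ydir -87.2 tilt [ 0.0341 -0.0133] w 0.1 t 41.50 -> shift [ 2.59 -0.07  0.13] turn 0.0
```

View pics/ae_s.png

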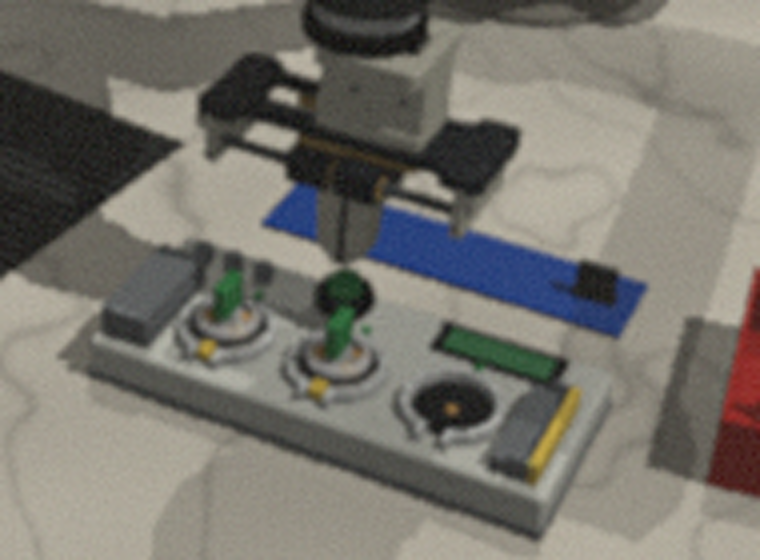

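View pics/ae_w.png

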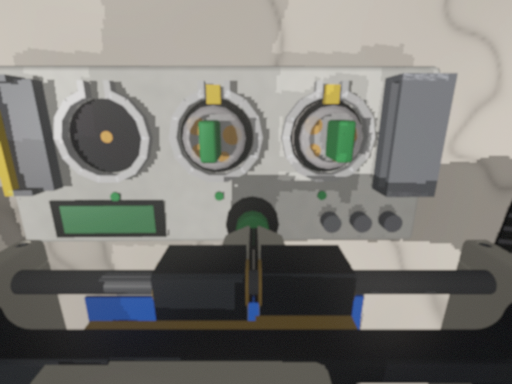

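Fingertips are straight over the button and the carriers are seated. Pressing down in steps.

Call:
{"fn": "arm_command", "kwargs": {
  "moves": [
    [1, 0, 0.05, 0, 0],
    [1.8, 0, 0.1, 0, 0],
    [2.2, 0, 0.1, 0, 0],
    [2.4, 0, 0.1, 0, 0],
    [2.4, 0, 0.1, 0, 0]
  ]
}}

```text
time: 42.05
tool_pos: [564.0, 107.7, 227.8]
tcp_rot: [2.728, 1.533, -0.363]
contact_force: [-7.5, -0.9, 21.0]
grip_width: 0.4
```

Call:
{"fn": "arm_command", "kwargs": {
  "moves": [
    [0.2, 0, 0, 0, 0],
    [0.4, 0, 0, 0, 0],
    [0.4, 0, 0, 0, 0],
    [0.4, 0, 0, 0, 0]
  ]
}}

```text
time: 42.45
tool_pos: [563.8, 107.8, 227.5]
tcp_rot: [2.738, 1.532, -0.353]
contact_force: [-12.2, -0.9, 35.3]
grip_width: 0.6
```

Force is rising with the tip stopped at z≈49.6, so either the button has bottomed or something else is blocking. Backing off in small steps to read the spring profile.

Call:
{"fn": "arm_command", "kwargs": {
  "moves": [
    [-0.4, 0, 0, 0, 0],
    [-0.5, 0, 0, 0, 0],
    [-0.5, 0, 0, 0, 0]
  ]
}}

```text
time: 42.75
tool_pos: [563.8, 107.9, 232.5]
tcp_rot: [2.744, 1.531, -0.347]
contact_force: [0.6, 0.1, 2.8]
grip_width: 0.1
```

```bash
python3 - <<'E'
from h import *
f,K,M=cap("scene");cv2.imwrite("pics/af_s.png",cv2.resize(f[180:230,230:310],None,fx=9,fy=9,interpolation=cv2.INTER_CUBIC))
planc(570,105.8,46,-87.2,178);print(bot.get_obs()["contact_force"])
E
```

```text
carrier [570.3 105.5  54.4] ydir -87.1 tilt [ 0.0368 -0.0134] w 0.5 t 42.80 -> shift [ 0.83 -0.05  0.06] turn 0.1
[ 1.35328932 -0.62370926  2.7057105 ]
```

Call:
{"fn": "arm_command", "kwargs": {
  "moves": [
    [-0.2, 0, 0, 0, 0],
    [-0.2, 0, 0, 0, 0],
    [-0.2, 0, 0, 0, 0]
  ]
}}

```text
time: 43.1
tool_pos: [563.8, 107.9, 233.9]
tcp_rot: [2.74, 1.532, -0.351]
contact_force: [0.5, 0.1, 2.1]
grip_width: 0.2
```

Call:
{"fn": "arm_command", "kwargs": {
  "moves": [
    [-0.2, 0, 0, 0, 0],
    [-0.2, 0, 0, 0, 0],
    [-0.2, 0, 0, 0, 0]
  ]
}}

```text
time: 43.4
tool_pos: [563.5, 107.9, 235.6]
tcp_rot: [2.728, 1.533, -0.364]
contact_force: [0.3, -0.9, -0.2]
grip_width: 0.3
```

Call:
{"fn": "arm_command", "kwargs": {
  "moves": [
    [-0.2, 0, 0, 0, 0],
    [-0.2, 0, 0, 0, 0],
    [-0.2, 0, 0, 0, 0]
  ]
}}

```text
time: 43.7
tool_pos: [563.4, 107.9, 237.6]
tcp_rot: [2.727, 1.533, -0.364]
contact_force: [0.1, 0.2, 0.0]
grip_width: 0.7
```

View pics/af_s.png

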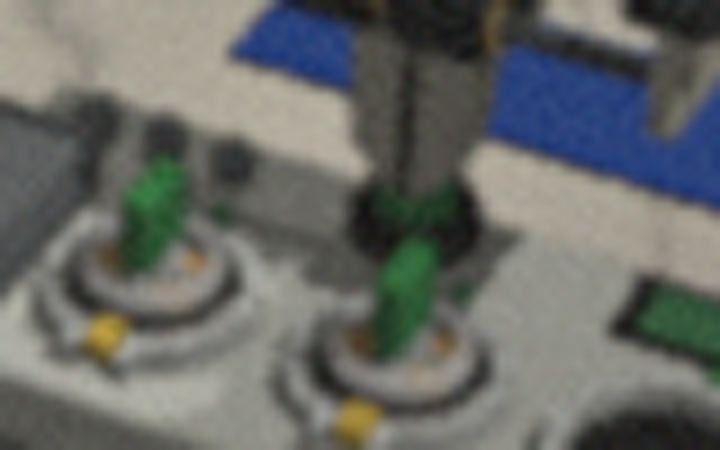

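The force fits a spring over about 6 mm and then a hard stop: zero at TCP z≈235.6, 2.7 N at 232.5 and over 20 N at 227.8. So the button was pressed fully and held, and it has now been let go. Backing away for a final check.

Call:
{"fn": "arm_command", "kwargs": {
  "moves": [
    [-2, 0, 0, 0, 0],
    [-6, 0, 0, 0, 0],
    [-10, 0, 0, 0, 0],
    [-14, 0, 1, 0, 0],
    [-16, 0, 4, 0, 0.2],
    [-16, 2, 8, 0, 0.2],
    [-16, 6, 10, 0, 0.2],
    [-16, 11, 10, 0, 0.2],
    [-16, 16, 10, 0, 0.2],
    [-16, 20, 10, 0, 0.2]
  ]
}}

```text
time: 44.7
tool_pos: [467.5, -96.9, 397.6]
tcp_rot: [2.72, 1.532, -0.371]
contact_force: [0.9, -0.5, 0.4]
grip_width: 18.4
```

```bash
python3 - <<'E'
from h import *
for i in range(8): bot.capture("wrist")
f,K,M=cap("top");cv2.imwrite("pics/ag_t.png",cv2.resize(f[130:300,60:340],None,fx=2.8,fy=2.8,interpolation=cv2.INTER_CUBIC))
hsv=cv2.cvtColor(f,cv2.COLOR_BGR2HSV);H,S,V=[hsv[...,i].astype(int) for i in range(3)]
m=np.zeros(H.shape,bool);m[165:300,60:300]=1
n,l,s,c=cv2.connectedComponentsWithStats(((H>45)&(H<90)&(S>90)&m).astype(np.uint8))
for i in range(1,n):
    if s[i,4]>15: print("green",c[i].round(1),s[i,4],ray(c[i],K,M,76)[0].round(1))
f,K,M=cap("scene");cv2.imwrite("pics/ag_s.png",cv2.resize(f[130:280,190:450],None,fx=3,fy=3,interpolation=cv2.INTER_CUBIC))
E
```

```text
green [249.5 187.8] 32 [635.1  55.   76. ]
green [217.4 189.2] 35 [631.9 132.9  76. ]
green [229.4 215.9] 104 [566.7 102.5  76. ]
green [185.9 217.9] 244 [561.9 206.9  76. ]
```

View pics/ag_t.png

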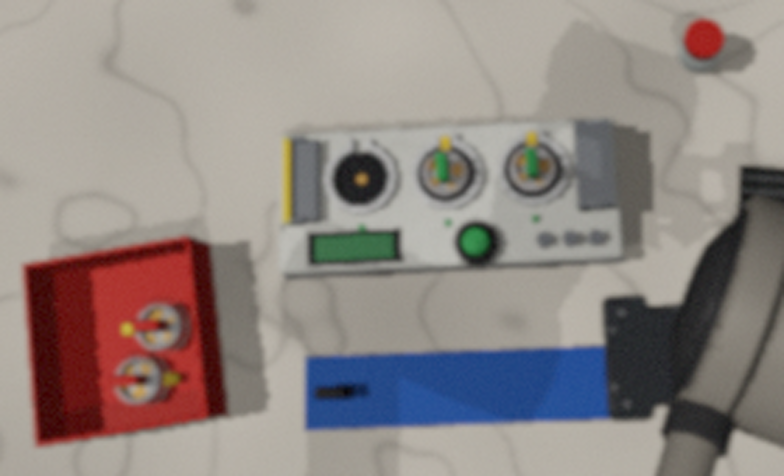

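View pics/ag_s.png

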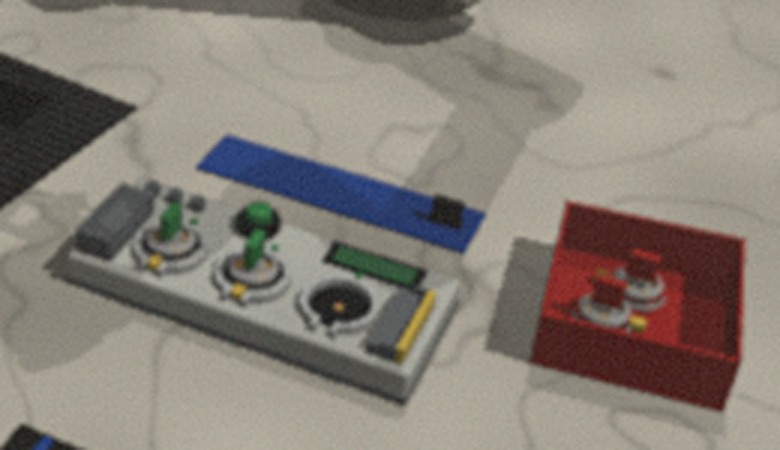

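In the top and scene views both greens are home in nests 1 and 2, both reds are upright in the box, the strip is flat, the button is up, and the arm is clear. Handing in.

```bash
python3 - <<'E'
from h import *
print(bot.get_obs()["time"],bot.get_obs()["contact_force"]); print(bot.close_job())
E
```

```text
45.2 [-0.71048822 -0.13465705 -0.15335226]
the job is handed in; nothing more can be done
None
```

I finished the task and handed it in at about 45 s of the 210 s allowed. No verdict was reported.

- **Strip:** I lifted the finned end over the lip, drew the strip out along the tester, and laid it flat on the bench in front of the tester.
- **Carriers:** Four were present. Both red ones stand in the reject box. Both green ones went into nests 1 and 2, lugs in the slots, with no contact force on the way down.
- **Button:** I pressed it to its hard stop and let go. Nothing gives its travel directly. I judged it from the force, which rose over about 6 mm of spring travel and then went past 20 N, peaking at about 35 N.

**Last checks:**
- The close view just before the press put both green handles within about 1 mm of their nest centres. The final top view, which is coarser, put them 1.5 to 2.5 mm away and offset the same way; I took that as camera calibration error.
- The final pictures show the strip flat, the button up and the robot clear. The mat was empty in the picture just before the press. The oil jar had not moved; the dome and loupe were last seen in place before the press.
- The tool had drifted about 2° off vertical by the end. The carriers still seated without force.

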